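# Prop open the lid of the finishing chest

### The arm

A 6-joint arm with a two-finger parallel gripper is mounted at the origin on the work surface. World frame = base frame: x ahead of the robot, y to its left, z up, the work surface at z = 0. Lengths are in m, angles in rad, forces in N, time in s.
With the tool pointing down it reaches from about 0.375 to 0.9 m from the base axis. Payload 3.1 kg.
Tool frame: the origin (TCP) lies at the very end of the fingers, on their centre line; the grasp point (between the pads) lies robot.grasp_offset behind it (robot.grasp_offset is the distance from the TCP to the grasp point, in m); z points along the fingers, y is the direction in which the jaws open and shut (so a half turn about z gives the same grasp; the last joint's range is limited). The gripper opens to 87 mm and grips with 3 to 60 N. Pads are 19 mm wide; open, the fingers measure 117 mm over their backs; the gripper's body (75 mm by 190 mm) begins 51 mm behind the grasp point.
Start: joints at [-1.369, 0.527, 1.433, -0, 1.181, -0.178], TCP at [0.232, -0.58, 0.223] pointing down, gripper open.
Joint ranges: [-3.08, 3.08], [-0.75, 2.2], [0.22, 2.44], [-1.43, 4.57], [0, 2.65], [-2.85, 2.85]. Speed limits (rad/s): [2.79, 2.79, 3.14, 3.14, 3.14, 3.14].

### API

Orientations are given as a unit quaternion [x, y, z, w].
In Python, from rig import robot gives the robot as it stands.
- The arm moves only by the tool drive_tool, never from a script. Its argument "targets" is one flat list of numbers, 6 for each row, row after row: the shift along the tool's x, y, z in cm, then the turn, a rotation vector about the tool's x, y, z in degrees. A call has 1 to 12 rows; each row is the pose to reach, as a shift and turn from the pose commanded when the call began, along the tool's axes at that moment; what a row does not reach only later rows make up. A row lasts 1/12 s, in which the tool goes at most 41.7 mm and 7.16 degrees, less where a joint would pass 70% of its speed; a pose out of reach is approached as far as the arm can. A call with a gripper value outside its range is refused whole. "grip" is the gripper command: -1 is fully open, 1 is shut, values between are in proportion, set as the call begins (left out, the last holds). The fingers move at their own pace and stop on an object; "squeeze" is the grip in N (left out, the last holds). Time passes only in rows, so rows that repeat a pose let the fingers close. It gives the time, the measured TCP pose, the force and the opening at its end, in the units of the state.
- robot.get_obs(): the state, without advancing time (a new reading comes with each control period).
- robot.camera(name): name is "scene" or "top" or "wrist"; returns (picture, depth): 384x512x3 uint8, red, green, blue; 384x512 float32, m along the optical axis (not along the pixel's ray), 0 where there is no reading.
- robot.calibration(name): a dict with "mtx" (3x3 intrinsics, pixels), "R" (3x3) and "t" (3): a world point X has camera coordinates R X + t; the wrist camera has in their place "hand_eye" (4x4, takes a point from camera to tool coordinates, whose origin is the TCP and whose axes are the flange's). Camera axes: x right, y down, z forward; pixel columns grow to the right and rows downward; lengths in m; the calibration is good to about 2 mm. A picture is of the moment at which its call begins: read the wrist's pose just before it. calibration takes no time and is no camera call.
- robot.hand_in(): hands the job in, once; it reports no verdict.
The state is a dict: "time": time; "q": joint angles; "joint_velocities": joint speeds; "joint_torque": joint torques, N m; "position": TCP position; "tool_rot": TCP orientation; "ft_force": force on the tool from outside, world axes, zero at the start; "moment": the same for the moment, N m; "grip_width": finger opening in m.
Only numpy, scipy, OpenCV 4.12 (cv2) and the standard library are available. Lean on these libraries where they do the work, as an engineer would, in place of code of your own. Each camera call takes 0.05 s, during which the arm holds its last target.

### The job

Open the lid of the dark wooden chest and prop it: lift the lid high, swing the steel prop rod on the chest's side up, and let the lid down so that the rod's tip stands through the hole in the lid's bracket and the rod alone bears the lid. Do not let the lid slam shut, and leave the tin, the wood offcut and the brush where they are.

Things in the scene. Friction and masses are not known exactly. Their poses are not given: they have to be found in the camera images.
- chest: Dark wooden chest fixed on the bench, 210 mm deep (its x), 200 mm wide (its y), 110 mm high without its lid, turned 70 to 105 degrees: the front with the lid's lip looks to the robot's right, the hinges are to the left, the prop rod is on the side near the robot. Origin: centre of its underside; x points from front to hinges, +y to the rod's side (towards the robot), z up.
- lid (a joint): Lid angle in rad: 0 shut, grows as the lid's front is lifted, stop at 1.4. Lid about 0.5 kg. Its hinge rubs (about 0.24 N m): raised beyond about 1.22 the lid stays where it is left, lower down it sinks or falls by its own weight; lifting it takes about 4 N at the lip. Propped with the rod home in the hole it reads about 0.75; with the rod's tip standing on the bracket beside the hole, 0.9 to 1.
- lid_hinge (a point): Middle of the hinge line (along the chest's y), at the chest's far top edge, 110 mm above the bench, fixed to the chest; axes as the chest's.
- lid_lip (a point): Middle of the lower front edge of the lid, 240 mm from the hinge line. The lid is a wooden board 12 mm thick (18 mm over its battens), 210 mm wide, and its lip sticks out 30 mm in front of the chest's front wall, free underneath. Axes turn with the lid: x from lip to hinge, z out of the lid's top.
- hole (a point): Centre of the lower mouth of the holding hole: a square hole of 16 x 16 mm through a flat steel bracket plate (76 mm along the lid, 60 mm across, 6 mm thick, level with the lid's underside) that sticks out to the left of the lid (+y, to 60 mm beyond its edge). It lies 120 mm from the hinge line and 135 mm left (+y) of the lid's middle. Axes turn with the lid, z up through the hole.
- rod (a joint): Prop rod angle in rad: 0 lying level along the chest's left side, pointing to the hinge side; grows as its free end swings up, stop at 1.5. Its pivot rubs (about 0.18 N m), so it stays where it is left; about 3 N at its free end swings it. It stands home in the hole at about 0.82 (square to the propped lid).
- rod_pivot (a point): Pivot of the prop rod, on a pin 35 mm out from the chest's left wall and 71 mm above the bench, fixed to the chest; the rod swings about the chest's y in an upright plane through this point, which is also the plane of the hole's centre. Axes as the chest's.
- rod_tip (a point): Free end of the prop rod: round flat-ended steel rod, 12 mm thick, 190 mm from pivot to tip, with a round collar (36 mm across, 6 mm thick) whose upper face is 25 mm before the tip and stops on the bracket once the tip is through. Axes turn with the rod, x to the tip. A peg (10 mm) under the rod, 148 mm from the pivot, reaches 45 mm out from the chest's wall. Between rod and chest wall 29 mm are free.
- tin: Bystander: grey tin, 68 mm across, 110 mm high, behind the chest (hinge side). Origin: centre of its underside.
- offcut: Bystander: pale wood offcut, 130 x 60 x 45 mm, behind the chest (hinge side). Origin: centre of its underside.
- brush: Bystander: flat brush 190 mm long lying on the bench, in front of the chest. Origin: near the middle of its length, underneath.

How it is judged:
At the end, for the whole second after the job is handed in: The lid rests still at 0.68 to 0.83 rad on the rod, whose tip stands at least 15 mm up through the holding hole and within 10 mm of its centre line; rod and lid press on each other (value of joint lid between 0.68 and 0.83 rad and z of rod_tip in the frame of hole above 0.015 m and x of rod_tip in the frame of hole between -0.01 and 0.01 m and contact force between rod and lid above 0.2 N and velocity of joint lid between -0.05 and 0.05 rad/s and velocity of joint rod between -0.05 and 0.05 rad/s); the robot touches nothing.
It fails at once if the lid slams shut (within 0.1 rad of shut, faster than 1.2 rad/s) (value of joint lid below 0.1 rad and velocity of joint lid below -1.2 rad/s).
It fails at once if the tin, the offcut or the brush is moved by more than 30 mm (distance of any of tin, offcut, brush from where it was at the start of the episode above 0.03 m).
It also fails if it takes over 72 s, if anything falls off the work surface, if the arm or the gripper's body presses on something with over 40 N, if the wrist force passes 120 N, or if a joint passes its speed limit or range.

## Working session

There is one attempt and no reset: what is moved stays moved. The work goes in short steps, Python scripts to look and compute and a tool call to move; the robot and the scene stay as the last step left them, time stands still between calls to the robot, and variables do not carry over. Pictures are saved under pics/ and viewed, and the job is handed in when it is done.

Besides the shell and the picture viewer there is one more tool, called after ">>>" as name(argument=value, ...), one argument or row to a line, values as JSON. drive_tool: Moves the arm, as the interface text tells. Its arguments: {"type":"object","properties":{"targets":{"type":"array","items":{"type":"number"}},"grip":{"type":"number"},"squeeze":{"type":"number"}},"required":["targets"]}

```bash
ls; mkdir -p pics; python3 - <<'E'
from rig import robot
import cv2,numpy as np
print(robot.get_obs(), robot.grasp_offset)
for n in ["scene","top"]:
    c=robot.calibration(n); print(n,c)
    im,d=robot.camera(n)
    cv2.imwrite(f"pics/{n}0.png",im[:,:,::-1]); np.savez(f"{n}0.npz",im=im,d=d,**c)
print(robot.calibration("wrist"))
E
```

```text
pics
{'time': 0.0, 'q': array([-1.36848062e+00,  5.28477210e-01,  1.43391319e+00, -2.48885393e-05,
        1.18140884e+00, -1.78507447e-01]), 'joint_velocities': array([ 0.00043809, -0.0008088 ,  0.00099753,  0.00103103, -0.00168987,
       -0.00022598]), 'joint_torque': array([ 1.44199970e-03, -4.40033698e+01, -1.76593995e+01,  6.32384839e-02,
        5.79607137e-02, -1.73523267e-04]), 'position': array([ 0.23216718, -0.5794758 ,  0.2215614 ]), 'tool_rot': array([ 9.81924928e-01,  1.89267585e-01, -2.46400973e-05, -1.10307663e-03]), 'ft_force': array([-0.68934621, -0.20999516,  0.62061027]), 'moment': array([-0.08884343, -0.02581022,  0.05416096]), 'grip_width': 0.08686992749304293} 0.0187
scene {'mtx': array([[416.23498702,   0.        , 253.90500565],
       [  0.        , 416.23498702, 194.4785589 ],
       [  0.        ,   0.        ,   1.        ]]), 'R': array([[ 0.5590149 ,  0.82915304, -0.00275325],
       [ 0.56947383, -0.38634845, -0.72555802],
       [-0.60266235,  0.40402984, -0.6881555 ]]), 't': array([-0.33617194, -0.29658495,  1.4490235 ])}
top {'mtx': array([[447.1842
[... 159 characters left out ...]
0898, -0.99108826,  0.005105  ],
       [-0.9695122 , -0.13127697, -0.2069117 ],
       [ 0.20573792,  0.02259245, -0.9783463 ]]), 't': array([-0.10734439,  0.64038139,  1.03271145])}
{'mtx': array([[308.11388753,   0.        , 253.42240457],
       [  0.        , 308.11388753, 187.51687615],
       [  0.        ,   0.        ,   1.        ]]), 'hand_eye': array([[ 2.91080157e-04, -9.59562277e-01, -2.81496274e-01,
         7.70476737e-02],
       [ 9.99999618e-01,  4.71795042e-05,  8.73220700e-04,
        -6.98244134e-04],
       [-8.24628788e-04, -2.81496421e-01,  9.59561924e-01,
        -1.62419897e-01],
       [ 0.00000000e+00,  0.00000000e+00,  0.00000000e+00,
         1.00000000e+00]])}
```

View pics/scene0.png

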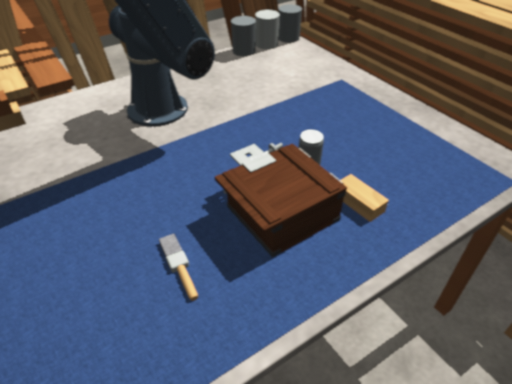

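View pics/top0.png

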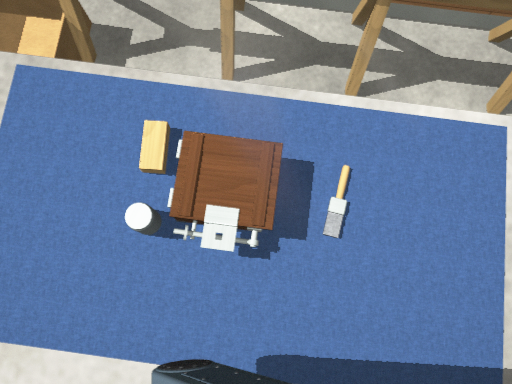

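```bash
cat > h.py <<'E'
import numpy as np,cv2
from scipy.spatial.transform import Rotation as Ro
def cloud(f):
    z=np.load(f); d=z['d']; K=z['mtx']; v,u=np.mgrid[:384,:512]
    P=np.stack([(u-K[0,2])/K[0,0]*d,(v-K[1,2])/K[1,1]*d,d],-1)
    W=(P-z['t'])@z['R']
    W[d==0]=np.nan
    return z['im'],W
E
python3 - <<'E'
from h import *
im,W=cloud('top0.npz')
def at(u,v): return W[v,u].round(3)
for n,p in dict(bench=(100,300),brush=(335,210),tin=(139,215),off=(155,145),lid=(230,180),batL=(190,170),batR=(268,185),plate=(210,220),plate2=(228,240),tip=(178,233),piv=(255,240)).items(): print(n,p,at(*p))
Z=W[...,2]
m=((Z>0.105)&(Z<0.145)&(W[...,0]>0.3)).astype(np.uint8)
# lid: brown
hsv=cv2.cvtColor(im,cv2.COLOR_RGB2HSV)
br=((hsv[...,0]<15)&(hsv[...,1]>90)).astype(np.uint8)&m
n,l,s,c=cv2.connectedComponentsWithStats(br); i=1+np.argmax(s[1:,4]); print(s[i])
pts=W[l==i][:, :2].astype(np.float32)
r=cv2.minAreaRect(pts); print("lid",r, cv2.boxPoints(r))
print("medianZ",np.median(W[l==i][:,2]))
wh=((hsv[...,1]<60)&(hsv[...,2]>120)).astype(np.uint8)
for lo,hi,nm in [(0.1,0.14,'plate'),(0.05,0.1,'rod')]:
    mm=wh&((Z>lo)&(Z<hi)&(W[...,0]>.3)).astype(np.uint8)
    n,l,s,c=cv2.connectedComponentsWithStats(mm)
    for i in range(1,n):
        if s[i,4]>25:
            q=W[l==i]; print(nm,s[i],np.median(q,0).round(3),cv2.minAreaRect(q[:,:2].astype(np.float32)))
cv2.imwrite('pics/topcrop.png',cv2.resize(im[100:280,110:370,::-1],None,fx=3,fy=3,interpolation=cv2.INTER_CUBIC))
E
```

```text
bench (100, 300) [0.33  0.317 0.004]
brush (335, 210) [ 0.629 -0.235  0.02 ]
tin (139, 215) [0.539 0.232 0.11 ]
off (155, 145) [0.73  0.243 0.043]
lid (230, 180) [0.647 0.033 0.126]
batL (190, 170) [0.657 0.128 0.131]
batR (268, 185) [ 0.646 -0.056  0.131]
plate (210, 220) [0.548 0.065 0.124]
plate2 (228, 240) [0.509 0.018 0.118]
tip (178, 233) [0.51  0.136 0.106]
piv (255, 240) [ 0.52  -0.043  0.084]
[ 169  131  113   99 8093]
lid ((0.6493979692459106, 0.04170916974544525), (0.20985344052314758, 0.23839005827903748), 0.18116408586502075) [[ 0.5440949   0.16057183]
 [ 0.5448487  -0.07781703]
 [ 0.754701   -0.07715349]
 [ 0.75394726  0.16123536]]
medianZ 0.12317039457395777
plate [176 138   7  20  71] [0.709 0.166 0.116] ((0.7103487253189087, 0.1663721352815628), (0.04649951681494713, 0.011800547130405903), 1.544664740562439)
plate [167 188   7  19  74] [0.59  0.166 0.116] ((0.5901997089385986, 0.16582626104354858), (0.01094899419695139, 0.043511632829904556), 88.0863265991211)
plate [125 203  27  27 572] [0.537 0.234 0.11 ] ((0.5378649234771729, 0.2344687134027481), (0.0603509284555912, 0.05943813920021057), 13.476384162902832)
plate [ 200  204   40   48 1420] [0.537 0.041 0.119] ((0.5350581407546997, 0.04083223268389702), (0.10028792917728424, 0.07812188565731049), 0.32701537013053894)
plate [173 225  19  15 107] [0.514 0.122 0.107] ((0.5128979682922363, 0.12640097737312317), (0.03283111751079559, 0.035632237792015076), 38.604248046875)
rod [186 221  16  18  92] [0.518 0.106 0.07 ] ((0.527885913848877, 0.10256306827068329), (0.041699957102537155, 0.03497912734746933), 6.94359827041626)
rod [235 228  26  19 184] [ 0.518 -0.035  0.08 ] ((0.5273600816726685, -0.023258542641997337), (0.053826186805963516, 0.0431964136660099), 86.14397430419922)
rod [215 235   7   5  29] [0.514 0.044 0.091] ((0.5147961378097534, 0.043967247009277344), (0.009464706294238567, 0.014379448257386684), 8.654356956481934)
```

View pics/topcrop.png

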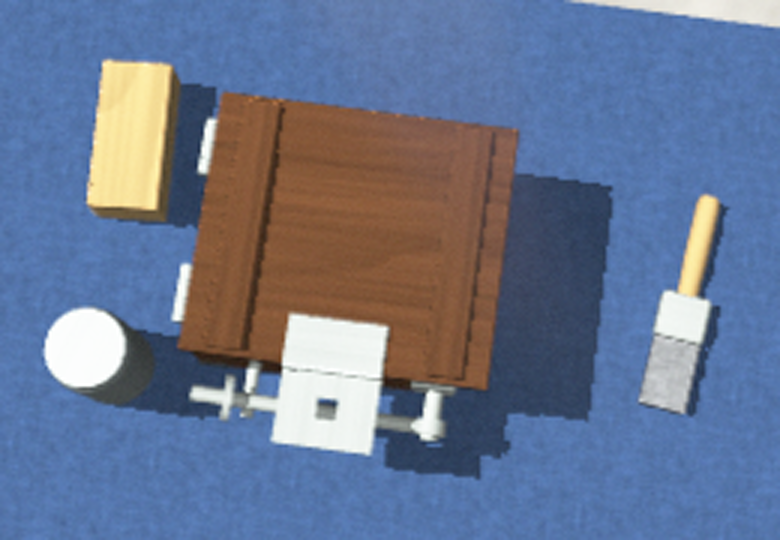

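```bash
cat >> h.py <<'E'
def ori(p,alt=False):  # tool z=(0,cos p,-sin p), x=+world x ; degrees
    p=np.radians(p); s,c=np.sin(p),np.cos(p)
    X=np.array([1,0,0]);Z=np.array([0,c,-s]);Y=np.cross(Z,X)
    return Ro.from_matrix(np.stack([X,Y,Z],1))
def rel(T,R,pos0=None,R0=None):
    if pos0 is None:
        from rig import robot
        o=robot.get_obs(); pos0=o['position'];R0=Ro.from_quat(o['tool_rot'])
    d=R0.inv().apply(np.array(T)-pos0)*100
    r=np.degrees((R0.inv()*R).as_rotvec())
    return np.r_[d,r].round(2).tolist()
E
python3 - <<'E'
from h import *
from rig import robot
print(rel((.40,-.42,.26),ori(60)))
print(rel((.62,-.12,.17),ori(35)))
E
```

```text
[21.51, -8.58, -3.81, 29.52, 5.71, 21.31]
[53.08, -28.24, 5.24, 54.2, 10.47, 20.1]
```

>>> drive_tool(
  targets=[21.5,-8.6,-3.8,29.5,5.7,21.3,21.5,-8.6,-3.8,29.5,5.7,21.3,21.5,-8.6,-3.8,29.5,5.7,21.3,21.5,-8.6,-3.8,29.5,5.7,21.3,21.5,-8.6,-3.8,29.5,5.7,21.3,21.5,-8.6,-3.8,29.5,5.7,21.3,21.5,-8.6,-3.8,29.5,5.7,21.3,21.5,-8.6,-3.8,29.5,5.7,21.3],
  grip=-0.38,
)

```text
time: 0.77
position: [0.4006, -0.4195, 0.2599]
tool_rot: [0.966, 0.001, -0.001, -0.258]
ft_force: [-0.0, 0.6, -0.2]
grip_width: 0.0602
```

```bash
python3 - <<'E'
from h import *
from rig import robot
print(robot.get_obs())
print(rel((.62,-.12,.17),ori(35)))
E
```

```text
{'time': 0.7667, 'q': array([-1.11859674,  0.63364614,  1.23296428,  0.22127461,  1.74861437,
        0.43580903]), 'joint_velocities': array([-0.03848261, -0.00681855, -0.00038348, -0.01766099, -0.00628673,
       -0.00261026]), 'joint_torque': array([ 1.28836021e+00, -4.83199167e+01, -1.73505896e+01,  9.93026868e-01,
        1.67456668e+00, -8.35333398e-03]), 'position': array([ 0.40055467, -0.41952761,  0.25989782]), 'tool_rot': array([ 9.66167366e-01,  1.40767609e-03, -6.29519398e-04, -2.57911308e-01]), 'ft_force': array([-0.03064257,  0.64958933, -0.18620067]), 'moment': array([-0.22994659, -0.03768528,  0.06582142]), 'grip_width': 0.06022377320033397}
[22.04, -21.44, 22.68, 25.11, 0.14, 0.11]
```

>>> drive_tool(
  targets=[22.0,-21.4,22.7,25.1,0.1,0.1,22.0,-21.4,22.7,25.1,0.1,0.1,22.0,-21.4,22.7,25.1,0.1,0.1,22.0,-21.4,22.7,25.1,0.1,0.1,22.0,-21.4,22.7,25.1,0.1,0.1,22.0,-21.4,22.7,25.1,0.1,0.1,22.0,-21.4,22.7,25.1,0.1,0.1,22.0,-21.4,22.7,25.1,0.1,0.1,22.0,-21.4,22.7,25.1,0.1,0.1,22.0,-21.4,22.7,25.1,0.1,0.1,22.0,-21.4,22.7,25.1,0.1,0.1,22.0,-21.4,22.7,25.1,0.1,0.1],
)

```text
time: 1.77
position: [0.6194, -0.1226, 0.1701]
tool_rot: [0.887, -0.001, 0.0, -0.461]
ft_force: [0.1, -0.8, 0.4]
grip_width: 0.06
```

```bash
python3 - <<'E'
from h import *
from rig import robot
o=robot.get_obs();print(o['q'],o['position'],o['tool_rot'])
print(rel((.62,-.045,.118),ori(35)))
im,d=robot.camera("wrist"); cv2.imwrite('pics/w1.png',im[:,:,::-1])
im,d=robot.camera("scene"); cv2.imwrite('pics/s1.png',cv2.resize(im[:,:,::-1],(800,600)))
E
```

```text
[-0.69609651  0.8661169   1.28228071  0.68646934  1.69590096  0.70622359] [ 0.61936664 -0.12258134  0.17005202] [ 8.87359101e-01 -8.34394602e-04  3.98133147e-04 -4.61078053e-01]
[0.05, -0.2, 9.34, 0.09, -0.08, -0.06]
```

View pics/w1.png

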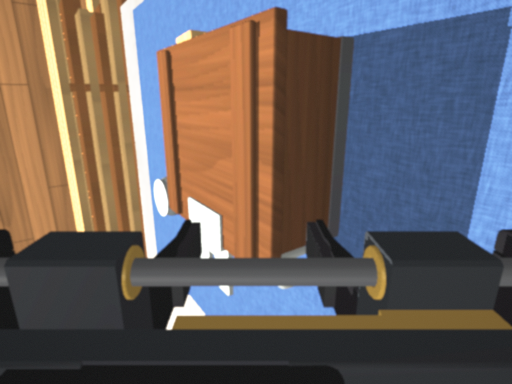

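View pics/s1.png

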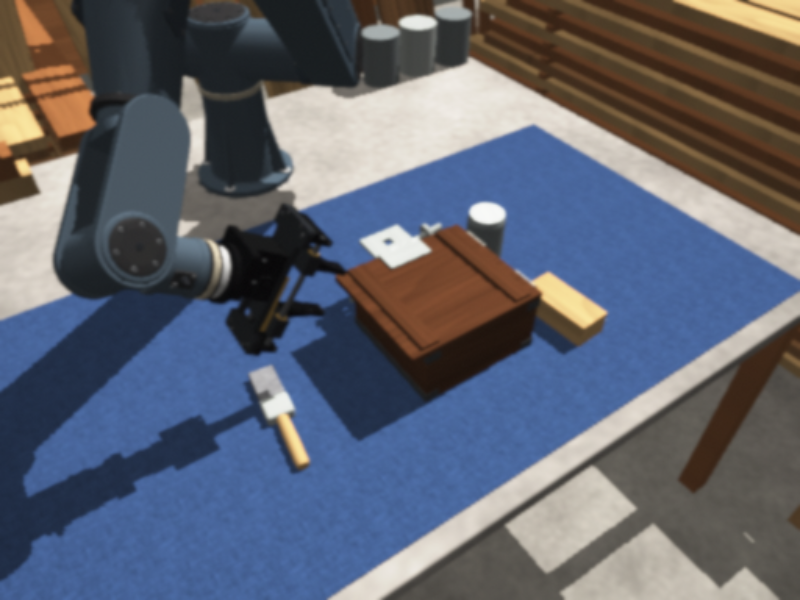

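>>> drive_tool(
  targets=[0,-0.2,2,0,0,0,0,-0.2,4,0,0,0,0,-0.2,6,0,0,0,0,-0.2,7.5,0,0,0,0,-0.2,8.5,0,0,0,0,-0.2,9.3,0,0,0,0,-0.2,9.3,0,0,0],
)

```text
time: 2.45
position: [0.6195, -0.0445, 0.1182]
tool_rot: [0.887, -0.001, 0.0, -0.462]
ft_force: [0.1, -0.3, -0.7]
grip_width: 0.0601
```

```bash
cat > arc.py <<'E'
from h import *
import sys
# lip arc: th list (rad), pitch fn, ins depth, up offset (mm)
H=np.array([.162,.11]); X=.62
def pose(th,p,ins=.020,up=.030):
    pr=np.radians(p); L=H+.24*np.array([-np.cos(th),np.sin(th)])
    z=np.array([np.cos(pr),-np.sin(pr)]); u=np.array([np.sin(pr),np.cos(pr)])
    T=L+ins*z+up*u
    return np.array([X,T[0],T[1]]),ori(p)
def path(ths,pf,**k):
    from rig import robot
    o=robot.get_obs(); print(o['position'],o['ft_force'].round(1),o['time'])
    a=o['position'];R=Ro.from_quat(o['tool_rot'])
    for t in ths:
        T,Q=pose(t,pf(t),**k); print([round(v,1) for v in rel(T,Q,a,R)],T.round(3))
E
python3 - <<'E'
from arc import *
path(np.linspace(0,.5,12),lambda t:max(35,np.degrees(t)))
E
```

```text
[ 0.61949519 -0.04451313  0.11819585] [ 0.1 -0.3 -0.7] 2.45
[0.1, -0.4, -0.3, -0.0, -0.1, -0.1] [ 0.62  -0.044  0.123]
[0.1, -1.3, -0.9, -0.0, -0.1, -0.1] [ 0.62  -0.044  0.134]
[0.1, -2.2, -1.4, -0.0, -0.1, -0.1] [ 0.62  -0.043  0.145]
[0.1, -3.2, -2.0, -0.0, -0.1, -0.1] [ 0.62  -0.042  0.156]
[0.1, -4.2, -2.4, -0.0, -0.1, -0.1] [ 0.62  -0.04   0.166]
[0.0, -5.2, -2.9, -0.0, -0.1, -0.1] [ 0.62  -0.038  0.177]
[0.0, -6.2, -3.2, -0.0, -0.1, -0.1] [ 0.62  -0.036  0.188]
[0.0, -7.2, -3.6, -0.0, -0.1, -0.1] [ 0.62  -0.032  0.198]
[0.0, -8.3, -3.9, -0.0, -0.1, -0.1] [ 0.62  -0.029  0.208]
[0.0, -9.4, -4.1, -0.0, -0.1, -0.1] [ 0.62  -0.025  0.219]
[0.0, -10.4, -4.3, -0.0, -0.1, -0.1] [ 0.62  -0.02   0.228]
[0.0, -11.5, -4.5, -0.0, -0.1, -0.1] [ 0.62  -0.015  0.238]
```

>>> drive_tool(
  targets=[0,-0.4,-0.3,0,0,0,0,-1.3,-0.9,0,0,0,0,-2.2,-1.4,0,0,0,0,-3.2,-2.0,0,0,0,0,-4.2,-2.4,0,0,0,0,-5.2,-2.9,0,0,0,0,-6.2,-3.2,0,0,0,0,-7.2,-3.6,0,0,0,0,-8.3,-3.9,0,0,0,0,-9.4,-4.1,0,0,0,0,-10.4,-4.3,0,0,0,0,-11.5,-4.5,0,0,0],
)

```text
time: 3.45
position: [0.6204, -0.0149, 0.2398]
tool_rot: [0.887, -0.001, 0.001, -0.462]
ft_force: [-0.4, -1.6, -3.7]
grip_width: 0.0598
```

```bash
python3 - <<'E'
from arc import *
from rig import robot
path(np.linspace(.55,1.0,12),lambda t:35+(np.degrees(t)-28.6)*.95)
im,d=robot.camera("scene"); cv2.imwrite('pics/s2.png',cv2.resize(im[:,:,::-1],(800,600)))
E
```

```text
[ 0.62044225 -0.01485347  0.23981807] [-0.4 -1.6 -3.7] 3.45
[-0.0, -0.9, 0.1, -2.7, -0.2, -0.0] [ 0.62  -0.008  0.247]
[-0.1, -1.9, 0.2, -5.0, -0.2, -0.0] [ 0.62  -0.003  0.254]
[-0.1, -2.7, 0.3, -7.2, -0.2, -0.0] [0.62  0.003 0.261]
[-0.1, -3.6, 0.4, -9.4, -0.2, -0.0] [0.62  0.01  0.267]
[-0.1, -4.5, 0.6, -11.6, -0.2, -0.0] [0.62  0.016 0.273]
[-0.1, -5.4, 0.8, -13.9, -0.2, -0.0] [0.62  0.023 0.279]
[-0.1, -6.2, 1.1, -16.1, -0.2, -0.0] [0.62  0.03  0.285]
[-0.1, -7.1, 1.4, -18.3, -0.2, -0.1] [0.62  0.037 0.29 ]
[-0.1, -7.9, 1.7, -20.6, -0.2, -0.1] [0.62  0.045 0.295]
[-0.1, -8.8, 2.1, -22.8, -0.2, -0.1] [0.62  0.052 0.3  ]
[-0.1, -9.6, 2.5, -25.0, -0.2, -0.1] [0.62  0.06  0.304]
[-0.1, -10.4, 2.9, -27.2, -0.2, -0.1] [0.62  0.068 0.308]
```

View pics/s2.png

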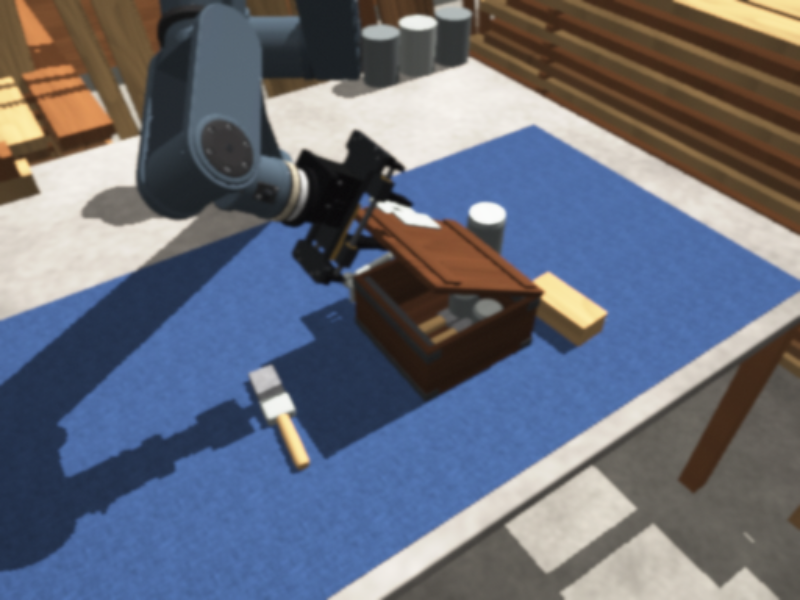

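>>> drive_tool(
  targets=[0,-0.9,0.1,-2.7,0,0,0,-1.9,0.2,-5.0,0,0,0,-2.7,0.3,-7.2,0,0,0,-3.6,0.4,-9.4,0,0,0,-4.5,0.6,-11.6,0,0,0,-5.4,0.8,-13.9,0,0,0,-6.2,1.1,-16.1,0,0,0,-7.1,1.4,-18.3,0,0,0,-7.9,1.7,-20.6,0,0,0,-8.8,2.1,-22.8,0,0,0,-9.6,2.5,-25,0,0,0,-10.4,2.9,-27.2,0,0],
)

```text
time: 4.5
position: [0.6201, 0.0694, 0.308]
tool_rot: [0.971, -0.001, 0.001, -0.24]
ft_force: [0.9, -1.1, -1.8]
grip_width: 0.0599
```

```bash
python3 - <<'E'
from arc import *
path(np.linspace(1.03,1.33,10),lambda t:min(80,35+(np.degrees(t)-28.6)*.95))
E
```

```text
[0.62007713 0.06936301 0.30802925] [ 0.9 -1.1 -1.8] 4.5
[-0.0, -0.6, -0.0, -1.6, -0.1, -0.1] [0.62  0.074 0.311]
[-0.0, -1.3, 0.0, -3.5, -0.1, -0.1] [0.62  0.081 0.314]
[-0.0, -2.0, 0.1, -5.3, -0.1, -0.1] [0.62  0.088 0.317]
[-0.0, -2.8, 0.2, -7.1, -0.1, -0.1] [0.62  0.095 0.319]
[-0.0, -3.5, 0.3, -8.9, -0.1, -0.1] [0.62  0.102 0.321]
[-0.0, -4.2, 0.5, -10.7, -0.1, -0.1] [0.62  0.109 0.323]
[-0.0, -4.9, 0.7, -12.5, -0.1, -0.1] [0.62  0.116 0.325]
[-0.0, -5.6, 0.9, -14.3, -0.1, -0.1] [0.62  0.123 0.326]
[-0.0, -6.3, 1.1, -16.1, -0.1, -0.1] [0.62  0.13  0.327]
[-0.0, -7.0, 1.4, -17.7, -0.1, -0.1] [0.62  0.138 0.329]
```

>>> drive_tool(
  targets=[0,-0.6,0,-1.6,0,0,0,-1.3,0,-3.5,0,0,0,-2.0,0.1,-5.3,0,0,0,-2.8,0.2,-7.1,0,0,0,-3.5,0.3,-8.9,0,0,0,-4.2,0.5,-10.7,0,0,0,-4.9,0.7,-12.5,0,0,0,-5.6,0.9,-14.3,0,0,0,-6.3,1.1,-16.1,0,0,0,-7.0,1.4,-17.7,0,0,0,-7.0,1.4,-17.7,0,0],
)

```text
time: 5.42
position: [0.6192, 0.1405, 0.3283]
tool_rot: [0.996, 0.001, -0.0, -0.089]
ft_force: [-0.4, -0.2, 0.6]
grip_width: 0.0603
```

```bash
python3 - <<'E'
from h import *
from rig import robot
o=robot.get_obs();print(o['q'],o['position'],o['tool_rot'],o['ft_force'])
for n in ["scene","top"]:
    c=robot.calibration(n); im,d=robot.camera(n)
    cv2.imwrite(f"pics/{n}3.png",cv2.resize(im[:,:,::-1],(800,600))); np.savez(f"{n}3.npz",im=im,d=d,**c)
E
```

```text
[-0.04030925  0.43620735  1.30341253  0.18113327  1.41242628  1.49918521] [0.61919376 0.1405003  0.32826696] [ 9.95996605e-01  8.57493240e-04 -2.06145065e-04 -8.93867208e-02] [-0.35105253 -0.19664891  0.56810846]
```

View pics/scene3.png

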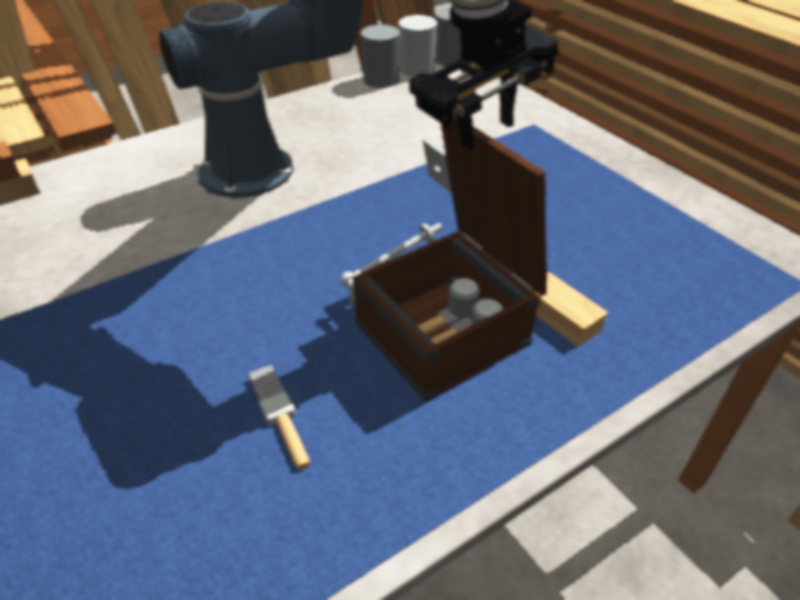

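View pics/top3.png

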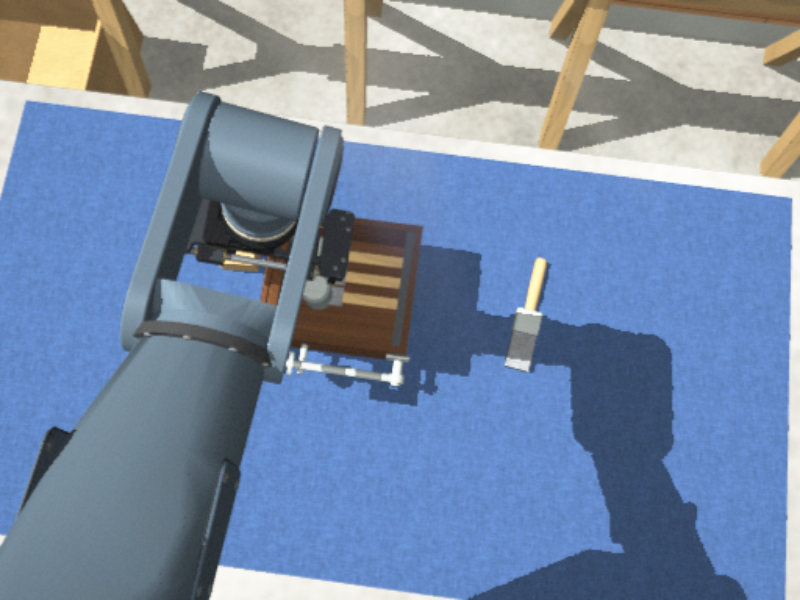

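>>> drive_tool(
  targets=[0,0,-1,0,0,0,0,0,-3,0,0,0,0,0,-6,0,0,0,0,0,-9,0,0,0,0,0,-10,0,0,0],
)

```text
time: 5.93
position: [0.622, 0.1179, 0.4314]
tool_rot: [0.996, -0.001, 0.005, -0.088]
ft_force: [0.6, 0.3, 1.2]
grip_width: 0.06
```

```bash
python3 - <<'E'
from h import *
from rig import robot
# next pose: clear, in front-left high: over rod
print(rel((.5145,0.0,.30),Ro.from_matrix(np.array([[0,1,0],[1,0,0],[0,0,-1.]]).T)))
print(rel((.5145,0.0,.30),Ro.from_matrix(np.array([[0,-1,0],[-1,0,0],[0,0,-1.]]).T)))
print(rel((.52,-.05,.36),ori(90)), robot.get_obs()['q'])
E
```

```text
[-10.82, 13.93, 10.77, -7.52, -8.35, -89.91]
[-10.82, 13.93, 10.77, -8.34, 7.52, 89.58]
[-10.2, 17.8, 3.99, -10.1, -0.52, -0.16] [-0.07579751  0.37329648  1.13539998  0.17688317  1.63590531  1.50914786]
```

>>> drive_tool(
  targets=[-10.2,17.8,4,-10,0,0,-10.2,17.8,4,-10,0,0,-10.2,17.8,4,-10,0,0,-10.2,17.8,4,-10,0,0,-10.2,17.8,4,-10,0,0,-10.2,17.8,4,-10,0,0,-10.2,17.8,4,-10,0,0],
  grip=0.45,
)

```text
time: 6.52
position: [0.5162, -0.0505, 0.3543]
tool_rot: [1.0, -0.004, -0.001, -0.002]
ft_force: [0.8, -1.4, -0.3]
grip_width: 0.0264
```

```bash
python3 - <<'E'
from h import *
from rig import robot
o=robot.get_obs();print(o['time'],o['q'],o['position'],o['tool_rot'],o['ft_force'])
n="scene"
c=robot.calibration(n); im,d=robot.camera(n)
cv2.imwrite(f"pics/{n}4.png",cv2.resize(im[:,:,::-1],(800,600))); np.savez(f"{n}4.npz",im=im,d=d,**c)
he=robot.calibration("wrist"); im,d=robot.camera("wrist")
R=Ro.from_quat(o['tool_rot']).as_matrix(); M=he['hand_eye']; RR=R@M[:3,:3]; tt=R@M[:3,3]+o['position']
np.savez("wrist4.npz",im=im,d=d,mtx=he['mtx'],R=RR.T,t=-RR.T@tt); cv2.imwrite("pics/w4.png",im[:,:,::-1])
im,W=cloud('scene4.npz')
print(rel((.5145,.03,.2),ori(90)))
hsv=cv2.cvtColor(im,cv2.COLOR_RGB2HSV)
m=(W[...,0]>.56)&(W[...,0]<.74)&(W[...,1]>.08)&(W[...,1]<.2)&(W[...,2]>.16)&(W[...,2]<.33)&(hsv[...,0]<15)
q=W[m]; print(len(q)); A=np.c_[q[:,2]-.11,np.ones(len(q))]; k=np.linalg.lstsq(A,q[:,1],rcond=None)[0]; print(k, np.arctan2(1,-k[0]))
E
```

```text
6.5167 [-0.31449523  0.24685318  1.51003481  0.00228482  1.3879017   1.26302217] [ 0.51623478 -0.05047988  0.35431363] [ 0.99999172 -0.0035701  -0.00117796 -0.00155847] [ 0.78848273 -1.39221669 -0.32396083]
[-0.45, -7.87, 15.58, -0.12, -0.09, -0.2]
2764
[-0.22915498  0.16101927] 1.3455306529935478
```

View pics/scene4.png

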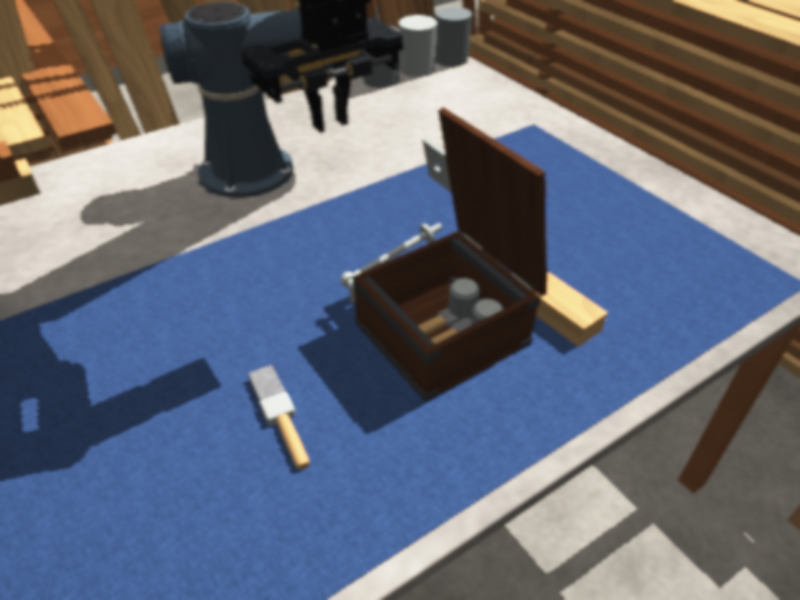

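View pics/w4.png

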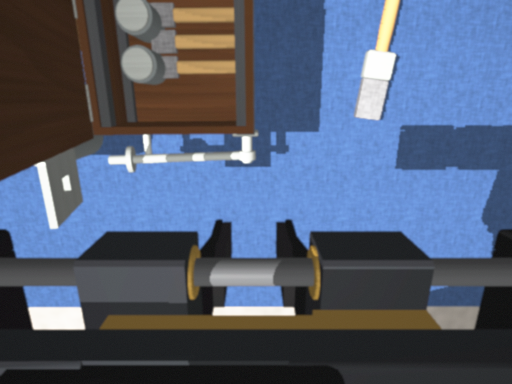

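```bash
python3 - <<'E'
from h import *
im,W=cloud('wrist4.npz')
hsv=cv2.cvtColor(im,cv2.COLOR_RGB2HSV)
for p in [(112,159),(118,159),(128,150),(128,168),(145,158),(160,158),(175,157),(190,157),(210,156),(225,155),(247,155),(148,144),(300,250),(150,110),(240,60)]:
    print(p,W[p[1],p[0]].round(3),hsv[p[1],p[0]])
m=(W[...,2]>.05)&(W[...,0]<.535)&(W[...,0]>.49)&(W[...,1]>-.06)&(W[...,1]<.17)&(W[...,2]<.1)
q=W[m]; 
for y in np.arange(-.06,.17,.01):
    s=q[(q[:,1]>=y)&(q[:,1]<y+.01)]
    if len(s): print(round(y+.005,3),len(s),np.median(s[:,0]).round(4),np.percentile(s[:,2],[50,95]).round(4))
# wall/edges of chest x
m=(W[...,2]>.1)&(W[...,2]<.125)&(W[...,1]<.15)&(hsv[...,0]<15); q=W[m]; print(np.percentile(q[:,0],[1,50]),np.percentile(q[:,1],[1,99]),np.median(q[:,2]))
E
```

```text
(112, 159) [0.514 0.142 0.106] [ 45   2 252]
(118, 159) [0.513 0.135 0.104] [ 60   1 252]
(128, 150) [0.526 0.118 0.109] [ 43   9 210]
(128, 168) [0.502 0.119 0.113] [ 60   2 246]
(145, 158) [0.513 0.099 0.1  ] [ 60   1 253]
(160, 158) [0.513 0.08  0.096] [ 30   1 253]
(175, 157) [0.513 0.06  0.093] [ 42   7 174]
(190, 157) [0.513 0.039 0.091] [ 50   9 178]
(210, 156) [0.513 0.012 0.085] [ 50   9 176]
(225, 155) [ 0.513 -0.009  0.081] [ 47  10 171]
(247, 155) [ 0.514 -0.04   0.083] [  0   0 254]
(148, 144) [0.527 0.106 0.063] [ 39   8 224]
(300, 250) [ 0.527 -0.071  0.392] [100  35  22]
(150, 110) [0.574 0.115 0.01 ] [ 11 149  91]
(240, 60) [ 0.637 -0.034  0.105] [90  3 81]
-0.055 18 0.5125 [0.0742 0.0775]
-0.045 132 0.5176 [0.0782 0.0831]
-0.035 126 0.5177 [0.0778 0.0825]
-0.025 62 0.5131 [0.0777 0.0799]
-0.015 60 0.5127 [0.0797 0.082 ]
-0.005 56 0.5129 [0.0814 0.0833]
0.005 59 0.5127 [0.0829 0.085 ]
0.015 63 0.513 [0.0846 0.0867]
0.025 59 0.5133 [0.0866 0.0887]
0.035 61 0.5129 [0.088  0.0906]
0.045 63 0.5129 [0.0896 0.0921]
0.055 66 0.5131 [0.0915 0.0932]
0.065 63 0.5132 [0.0933 0.0951]
0.075 61 0.5128 [0.0947 0.0964]
0.085 67 0.5128 [0.0963 0.0984]
0.095 61 0.5133 [0.0977 0.0996]
0.105 123 0.52 [0.064  0.0997]
0.115 71 0.5185 [0.0911 0.0993]
0.125 5 0.5178 [0.0992 0.0999]
0.135 5 0.5178 [0.0998 0.0999]
0.145 1 0.5178 [0.0993 0.0993]
[0.54761085 0.57185215] [-0.04944698  0.14990103] 0.10892846330911021
```

```bash
cat > rod.py <<'E'
from h import *
PV=np.array([-.0385,.071]); XR=.5135
def rori(p):
    p=np.radians(p); s,c=np.sin(p),np.cos(p)
    return Ro.from_matrix(np.array([[0,s,c],[1,0,0],[0,c,-s]],float).T)
def rpose(phi,p,r=.08,dep=.010,back=0.):
    pr=np.radians(p); z=np.array([np.cos(pr),-np.sin(pr)])
    T=PV+r*np.array([np.cos(phi),np.sin(phi)])+(dep-back)*z
    return np.array([XR,*T]),rori(p)
E
python3 - <<'E'
from rod import *
print(rpose(.162,75)[0], rel(*rpose(.162,75,back=.12)))
E
```

```text
[0.5135     0.04304072 0.07424413] [-0.55, -6.07, 16.56, 11.78, 11.59, -89.63]
```

>>> drive_tool(
  targets=[0,0,0,11.8,11.6,-89.6,0,0,0,11.8,11.6,-89.6,0,0,0,11.8,11.6,-89.6,0,0,0,11.8,11.6,-89.6,0,0,0,11.8,11.6,-89.6,0,0,0,11.8,11.6,-89.6,0,0,0,11.8,11.6,-89.6,0,0,0,11.8,11.6,-89.6,0,0,0,11.8,11.6,-89.6,0,0,0,11.8,11.6,-89.6,0,0,0,11.8,11.6,-89.6,0,0,0,11.8,11.6,-89.6],
)

```text
time: 7.62
position: [0.5192, -0.0478, 0.356]
tool_rot: [0.729, 0.673, 0.088, -0.088]
ft_force: [-0.0, -0.8, -0.3]
grip_width: 0.0239
```

```bash
python3 - <<'E'
from rod import *
print(rel(*rpose(.162,75,back=.10)))
print(rel(*rpose(.162,75,back=.0)))
E
```

```text
[1.65, -0.91, 19.54, 0.62, 0.65, -4.56]
[1.76, -1.02, 29.54, 0.62, 0.65, -4.56]
```

>>> drive_tool(
  targets=[1.7,-0.9,19.5,0.6,0.6,-4.6,1.7,-0.9,19.5,0.6,0.6,-4.6,1.7,-0.9,19.5,0.6,0.6,-4.6,1.7,-0.9,19.5,0.6,0.6,-4.6,1.7,-0.9,19.5,0.6,0.6,-4.6,1.7,-0.9,19.5,0.6,0.6,-4.6,1.7,-0.9,19.5,0.6,0.6,-4.6,1.7,-0.9,19.5,0.6,0.6,-4.6],
)

```text
time: 8.28
position: [0.5147, 0.0161, 0.1722]
tool_rot: [0.703, 0.699, 0.092, -0.09]
ft_force: [0.7, -0.2, -0.3]
grip_width: 0.0239
```

```bash
python3 - <<'E'
from rod import *
from rig import robot
print(rel(*rpose(.162,75,back=.0)))
im,d=robot.camera("wrist"); cv2.imwrite("pics/w5.png",im[:,:,::-1])
im,d=robot.camera("scene"); cv2.imwrite("pics/s5.png",cv2.resize(im[:,:,::-1],(800,600)))
E
```

```text
[0.09, -0.16, 10.15, 0.19, 0.16, -0.35]
```

View pics/w5.png

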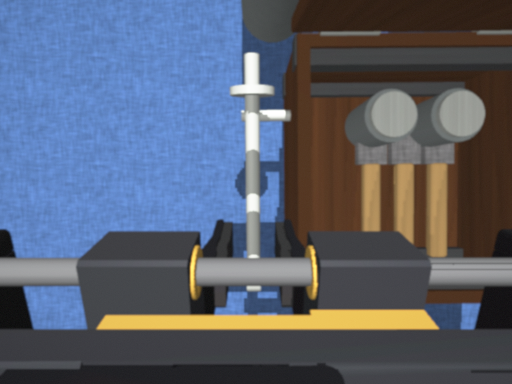

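View pics/s5.png

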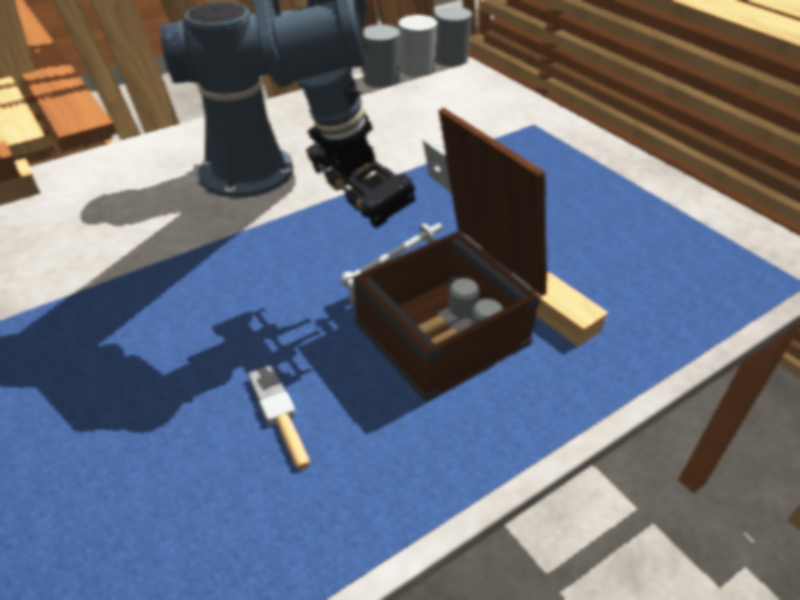

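>>> drive_tool(
  targets=[0.1,-0.1,3,0.2,0.2,-0.3,0.1,-0.1,5.5,0.2,0.2,-0.3,0.1,-0.1,7.5,0.2,0.2,-0.3,0.1,-0.1,9,0.2,0.2,-0.3,0.1,-0.1,10.1,0.2,0.2,-0.3,0.1,-0.1,10.1,0.2,0.2,-0.3],
)

```text
time: 8.88
position: [0.5116, 0.0433, 0.0728]
tool_rot: [0.702, 0.7, 0.091, -0.095]
ft_force: [-0.2, -0.4, -0.3]
grip_width: 0.0237
```

>>> drive_tool(
  targets=[0,0,0,0,0,0,0,0,0,0,0,0,0,0,0,0,0,0,0,0,0,0,0,0,0,0,0,0,0,0,0,0,0,0,0,0],
  grip=1,
  squeeze=15,
)

```text
time: 9.38
position: [0.5142, 0.0426, 0.0744]
tool_rot: [0.702, 0.7, 0.093, -0.092]
ft_force: [5.2, 1.1, 0.9]
grip_width: 0.0115
```

```bash
python3 - <<'E'
from rod import *
from rig import robot
o=robot.get_obs(); print(o['position'],o['ft_force'],o['grip_width'])
a=o['position'];R=Ro.from_quat(o['tool_rot'])
# estimate phi from held point: G
z=R.apply([0,0,1]); G=a-.010*z; v=G[1:]-PV; print(G,np.hypot(*v),np.arctan2(v[1],v[0]))
for ph in np.linspace(.162,.81,13)[1:]:
    T,Q=rpose(ph,75); print([round(x,1) for x in rel(T,Q,a,R)],T.round(3))
im,d=robot.camera("wrist"); cv2.imwrite("pics/w6.png",im[:,:,::-1])
E
```

```text
[0.5142107  0.04262166 0.07435645] [5.23033472 1.10331791 0.88386972] 0.011475959519805798
[0.51418662 0.04002808 0.08401423] 0.07959917980122115 0.1642343713414458
[0.1, -0.1, -0.4, 0.1, -0.0, -0.2] [0.514 0.042 0.078]
[0.1, -0.1, -0.8, 0.1, -0.0, -0.2] [0.514 0.041 0.083]
[0.1, -0.1, -1.3, 0.1, -0.0, -0.2] [0.514 0.04  0.087]
[0.0, -0.1, -1.7, 0.1, -0.0, -0.2] [0.514 0.038 0.091]
[-0.0, -0.1, -2.1, 0.1, -0.0, -0.2] [0.514 0.037 0.095]
[-0.1, -0.1, -2.5, 0.1, -0.0, -0.2] [0.514 0.035 0.099]
[-0.2, -0.1, -3.0, 0.1, -0.0, -0.2] [0.514 0.033 0.102]
[-0.4, -0.1, -3.4, 0.1, -0.0, -0.2] [0.514 0.03  0.106]
[-0.5, -0.1, -3.8, 0.1, -0.0, -0.2] [0.514 0.028 0.11 ]
[-0.7, -0.1, -4.2, 0.1, -0.0, -0.2] [0.514 0.025 0.113]
[-0.9, -0.1, -4.6, 0.1, -0.0, -0.2] [0.514 0.022 0.116]
[-1.1, -0.1, -5.0, 0.1, -0.0, -0.2] [0.514 0.019 0.119]
```

View pics/w6.png

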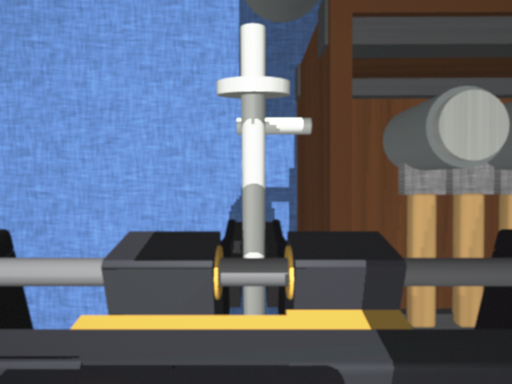

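>>> drive_tool(
  targets=[0.1,0,-0.4,0,0,0,0.1,0,-0.8,0,0,0,0.1,0,-1.3,0,0,0,0,0,-1.7,0,0,0,0,0,-2.1,0,0,0,-0.1,0,-2.5,0,0,0,-0.2,0,-3,0,0,0,-0.4,0,-3.4,0,0,0,-0.5,0,-3.8,0,0,0,-0.7,0,-4.2,0,0,0,-0.9,0,-4.6,0,0,0,-1.1,0,-5.0,0,0,0],
)

```text
time: 10.43
position: [0.5142, 0.0191, 0.1192]
tool_rot: [0.702, 0.7, 0.093, -0.092]
ft_force: [7.4, 2.3, -5.1]
grip_width: 0.0113
```

```bash
python3 - <<'E'
from rod import *
from rig import robot
o=robot.get_obs(); print(o['position'],o['ft_force'],o['grip_width'])
a=o['position'];R=Ro.from_quat(o['tool_rot'])
z=R.apply([0,0,1]); G=a-.010*z; v=G[1:]-PV; print(G,np.hypot(*v),np.arctan2(v[1],v[0]))
he=robot.calibration("wrist"); im,d=robot.camera("wrist")
R=R.as_matrix(); M=he['hand_eye']; RR=R@M[:3,:3]; tt=R@M[:3,3]+o['position']
np.savez("wrist7.npz",im=im,d=d,mtx=he['mtx'],R=RR.T,t=-RR.T@tt); cv2.imwrite("pics/w7.png",im[:,:,::-1])
im,d=robot.camera("scene"); cv2.imwrite("pics/s7.png",cv2.resize(im[:,:,::-1],(800,600)));np.savez("scene7.npz",im=im,d=d,**robot.calibration("scene"))
E
```

```text
[0.51421241 0.01909966 0.119159  ] [ 7.37945911  2.32377801 -5.07632201] 0.011315745663209954
[0.51419085 0.01650358 0.12881611] 0.07980035468092819 0.8103224526846234
```

View pics/w7.png

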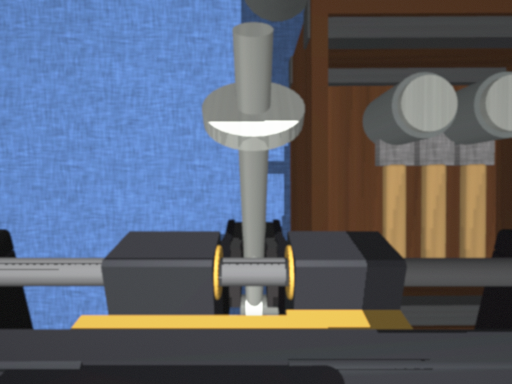

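View pics/s7.png

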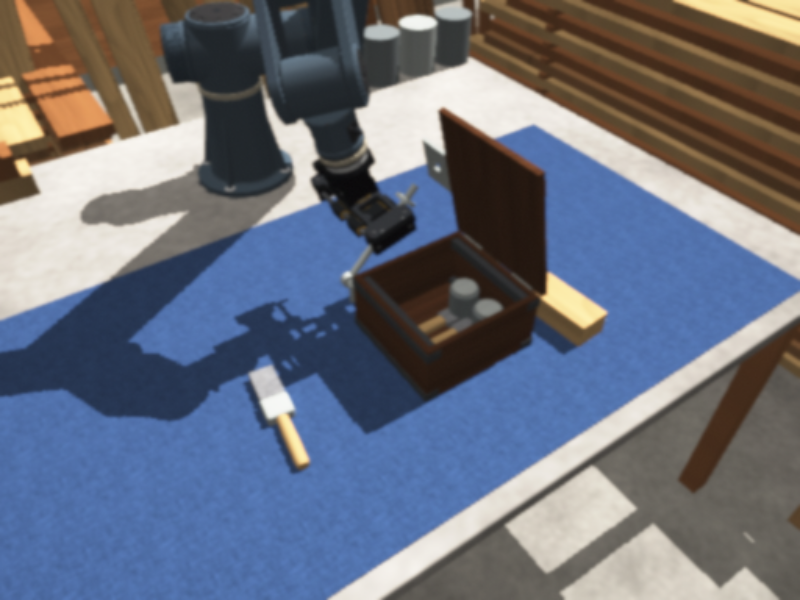

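>>> drive_tool(
  targets=[0,0,0,0,0,0,0,0,0,0,0,0,0,0,0,0,0,0,0,0,0,0,0,0],
  grip=0.35,
)

```text
time: 10.87
position: [0.51, 0.0201, 0.1184]
tool_rot: [0.702, 0.7, 0.091, -0.096]
ft_force: [0.8, 0.4, -0.1]
grip_width: 0.0261
```

>>> drive_tool(
  targets=[0,0,-2,0,0,0,0,0,-5,0,0,0,0,0,-8,0,0,0,0,0,-12,0,0,0,0,0,-16,0,0,0,0,0,-18,0,0,0,0,0,-18,0,0,0],
)

```text
time: 11.45
position: [0.5143, -0.029, 0.297]
tool_rot: [0.702, 0.7, 0.093, -0.09]
ft_force: [0.6, -0.8, -0.3]
grip_width: 0.0284
```

```bash
python3 - <<'E'
from rod import *
from rig import robot
o=robot.get_obs(); print(o['position'],o['ft_force'],o['q'])
R=Ro.from_quat(o['tool_rot'])
he=robot.calibration("wrist"); im,d=robot.camera("wrist")
R=R.as_matrix(); M=he['hand_eye']; RR=R@M[:3,:3]; tt=R@M[:3,3]+o['position']
np.savez("wrist8.npz",im=im,d=d,mtx=he['mtx'],R=RR.T,t=-RR.T@tt); cv2.imwrite("pics/w8.png",im[:,:,::-1])
for n in ("scene","top"):
    im,d=robot.camera(n); cv2.imwrite(f"pics/{n}8.png",im[:,:,::-1]);np.savez(f"{n}8.npz",im=im,d=d,**robot.calibration(n))
for f in ("wrist8","scene8","top8"):
    im,W=cloud(f+'.npz'); hsv=cv2.cvtColor(im,cv2.COLOR_RGB2HSV)
    m=(W[...,2]>.08)&(W[...,0]<.535)&(W[...,0]>.495)&(W[...,1]>-.03)&(W[...,1]<.115)&(W[...,2]<.23)&(hsv[...,1]<60)
    q=W[m]; v=q[:,1:]-PV; r=np.hypot(*v.T); a=np.arctan2(v[:,1],v[:,0]); print(f,len(q))
    for lo in np.arange(.03,.2,.02):
        s=(r>lo)&(r<lo+.02)
        if s.sum()>3: print(round(lo+.01,2),s.sum(),np.percentile(a[s],[5,50,95]).round(3),np.median(q[s],0).round(4))
    print("max r",np.percentile(r,99) if len(r) else 0)
E
```

```text
[ 0.51427463 -0.02900872  0.29695675] [ 0.56569449 -0.79131747 -0.29982909] [-0.41991956  0.31618381  1.60272401  0.24556189  1.33334424 -0.48909116]
wrist8 2017
0.04 110 [0.841 0.924 0.992] [ 0.5142 -0.0142  0.103 ]
0.06 122 [0.831 0.877 0.911] [5.131e-01 4.000e-04 1.172e-01]
0.08 132 [0.827 0.856 0.875] [0.5142 0.014  0.1316]
0.1 139 [0.822 0.842 0.858] [0.5142 0.0284 0.1455]
0.12 175 [0.807 0.831 0.845] [0.5132 0.0426 0.1597]
0.14 193 [0.808 0.825 0.836] [0.5132 0.0571 0.1739]
0.16 737 [0.729 0.831 0.896] [0.5141 0.0726 0.1933]
0.18 324 [0.778 0.814 0.824] [0.5142 0.0865 0.2027]
0.2 31 [0.768 0.799 0.82 ] [0.5133 0.094  0.2072]
max r 0.19011219606916913
scene8 278
0.04 31 [0.791 0.904 1.006] [ 0.5172 -0.0144  0.102 ]
0.06 29 [0.774 0.87  0.925] [ 0.5171 -0.      0.1173]
0.08 28 [0.796 0.845 0.893] [0.5172 0.0149 0.1297]
0.1 30 [0.785 0.823 0.866] [0.5175 0.0292 0.1457]
0.12 28 [0.786 0.826 0.853] [0.5168 0.0436 0.159 ]
0.14 29 [0.785 0.818 0.842] [0.517  0.0581 0.1725]
0.16 56 [0.771 0.829 0.898] [0.5179 0.068  0.1921]
0.18 28 [0.792 0.813 0.831] [0.5181 0.0838 0.2007]
max r 0.18621666462858114
top8 347
0.06 10 [0.815 0.844 0.871] [0.5156 0.0053 0.1199]
0.08 30 [0.817 0.854 0.874] [0.5151 0.0147 0.1309]
0.1 35 [0.804 0.838 0.862] [0.5145 0.0283 0.1447]
0.12 37 [0.804 0.828 0.851] [0.5146 0.0432 0.1611]
0.14 35 [0.799 0.822 0.84 ] [0.5142 0.0569 0.1738]
0.16 143 [0.727 0.829 0.896] [0.5137 0.0733 0.1928]
0.18 43 [0.786 0.814 0.829] [0.5141 0.0852 0.2024]
0.2 14 [0.771 0.804 0.825] [0.5155 0.0944 0.2081]
max r 0.1912508438846965
```

View pics/w8.png

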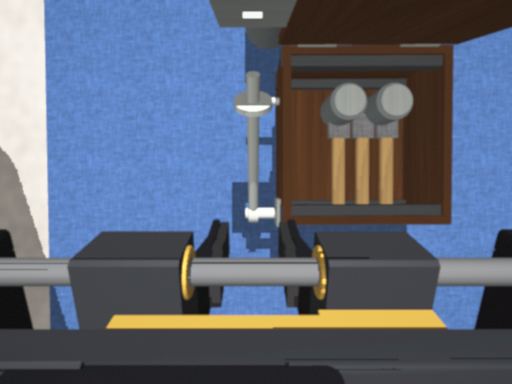

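View pics/scene8.png

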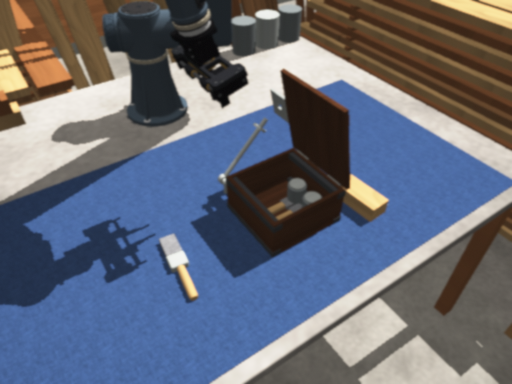

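```bash
python3 - <<'E'
from rod import *
def fit(f,lo=.10,hi=.158):
    im,W=cloud(f+'.npz'); hsv=cv2.cvtColor(im,cv2.COLOR_RGB2HSV)
    m=(W[...,2]>.05)&(W[...,0]<.522)&(W[...,0]>.505)&(W[...,1]>-.03)&(W[...,1]<.2)&(W[...,2]<.23)&(hsv[...,1]<60)
    q=W[m]; v=q[:,1:]-PV; r=np.hypot(*v.T); s=(r>lo)&(r<hi); q=q[s]; v=v[s]
    # fit cylinder radius 6 mm: params x0, offset n, angle
    from scipy.optimize import least_squares
    def res(p):
        a,b,x0=p; n=np.array([-np.sin(a),np.cos(a)])
        d=np.hypot(v@n-b,q[:,0]-x0)-.006
        return d
    a0=np.median(np.arctan2(v[:,1],v[:,0]))-.03
    s=least_squares(res,[a0,0,.5135],loss='soft_l1',f_scale=.001)
    a,b,x0=s.x
    # tip position estimate at r=.19
    d=np.array([np.cos(a),np.sin(a)]);n=np.array([-d[1],d[0]])
    tip=PV+.19*d+b*n
    print(f,len(q),"ang",a.round(4),"off mm",(b*1e3).round(2),"x",x0.round(4),"eff phi at tip",(a+b/.19).round(4),"tip",tip.round(4), "rms",np.sqrt(np.mean(s.fun**2)).round(5))
fit('wrist4',.03,.158); fit('wrist7'); fit('wrist8',.05,.158); fit('scene8',.05,.158); fit('top8',.05,.158)
E
```

```text
wrist4 838 ang 0.163 off mm -0.03 x 0.512 eff phi at tip 0.1628 tip [0.149  0.1018] rms 0.00575
wrist7 4101 ang 1.8279 off mm -103.14 x 0.5136 eff phi at tip 1.2851 tip [0.0129 0.281 ] rms 0.01129
wrist8 765 ang 0.7836 off mm 0.61 x 0.5139 eff phi at tip 0.7868 tip [0.0957 0.2055] rms 0.00047
scene8 156 ang 0.7724 off mm 2.33 x 0.513 eff phi at tip 0.7846 tip [0.096  0.2053] rms 0.00172
top8 171 ang 0.7963 off mm -1.36 x 0.5149 eff phi at tip 0.7891 tip [0.0954 0.2059] rms 0.03855
```

```bash
python3 - <<'E'
from rod import *
XR=.5138
T,Q=rpose(.787,70,r=.10,back=.08);T[0]=.5138;print(rel(T,Q))
T,Q=rpose(.787,70,r=.10);T[0]=.5138;print(rel(T,Q),T)
E
```

```text
[1.17, 0.35, 9.0, -0.37, 4.84, -0.21]
[1.84, 0.4, 16.97, -0.37, 4.84, -0.21] [0.5138     0.03551752 0.13242693]
```

```bash
python3 - <<'E'
from rod import *
from rig import robot
for i in range(2):
    o=robot.get_obs();print(o['time'],o['position'],o['tool_rot'],o['joint_velocities'].round(3)); robot.camera("top")
T,Q=rpose(.787,70,r=.10);T[0]=.5138;print(rel(T,Q),T)
E
```

```text
11.6 [ 0.5108185  -0.02667945  0.29143995] [ 0.70181682  0.7000215   0.0908301  -0.09577545] [ 0.004  0.024  0.019  0.001 -0.002  0.   ]
11.65 [ 0.51057157 -0.02642754  0.29083044] [ 0.70177747  0.6999969   0.09057844 -0.0964794 ] [ 0.005  0.015  0.004  0.001  0.    -0.   ]
[1.82, 0.45, 16.89, -0.47, 4.79, -0.23] [0.5138     0.03551752 0.13242693]
```

>>> drive_tool(
  targets=[1.2,0.4,4,-0.4,4.8,-0.2,1.2,0.4,8,-0.4,4.8,-0.2,1.3,0.4,11,-0.4,4.8,-0.2,1.5,0.4,13,-0.4,4.8,-0.2,1.7,0.4,15,-0.4,4.8,-0.2,1.8,0.4,16.9,-0.4,4.8,-0.2,1.8,0.4,16.9,-0.4,4.8,-0.2,1.8,0.4,16.9,-0.4,4.8,-0.2],
)

```text
time: 12.37
position: [0.5139, 0.0352, 0.1324]
tool_rot: [0.696, 0.696, 0.122, -0.124]
ft_force: [1.6, -1.0, 0.3]
grip_width: 0.0283
```

>>> drive_tool(
  targets=[0,0,0,0,0,0,0,0,0,0,0,0,0,0,0,0,0,0,0,0,0,0,0,0,0,0,0,0,0,0],
  grip=1,
  squeeze=20,
)

```text
time: 12.78
position: [0.5144, 0.0342, 0.1344]
tool_rot: [0.696, 0.697, 0.123, -0.122]
ft_force: [-3.4, -1.8, 0.7]
grip_width: 0.0112
```

```bash
python3 - <<'E'
from rod import *
from rig import robot
o=robot.get_obs(); print(o['position'],o['ft_force'],o['grip_width'])
a=o['position'];R=Ro.from_quat(o['tool_rot'])
d=np.array([0,-np.sin(.8),np.cos(.8)])
for k in (.02,.03,.04): print(k,R.inv().apply(d*k*10))
n="scene";im,dd=robot.camera(n); cv2.imwrite(f"pics/{n}9.png",im[40:240,200:400,::-1].repeat(3,0).repeat(3,1))
E
```

```text
[0.51437026 0.03421721 0.13435873] [-3.39883634 -1.8202977   0.69905413] 0.011191403209363161
0.02 [-8.74142136e-02  1.42204804e-04 -1.79885339e-01]
0.03 [-1.31121320e-01  2.13307206e-04 -2.69828008e-01]
0.04 [-1.74828427e-01  2.84409608e-04 -3.59770677e-01]
```

View pics/scene9.png

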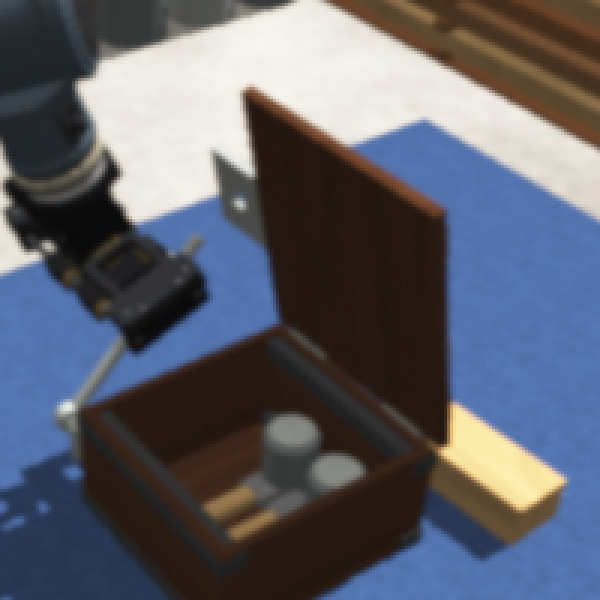

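>>> drive_tool(
  targets=[-0.05,0,-0.1,0,0,0,-0.1,0,-0.2,0,0,0,-0.14,0,-0.3,0,0,0,-0.14,0,-0.3,0,0,0,-0.14,0,-0.3,0,0,0,-0.14,0,-0.3,0,0,0],
)

```text
time: 13.33
position: [0.5144, 0.0324, 0.1361]
tool_rot: [0.696, 0.696, 0.123, -0.123]
ft_force: [-4.7, 1.8, -1.3]
grip_width: 0.011
```

>>> drive_tool(
  targets=[0,0,0,0,0,0,0,0,0,0,0,0,0,0,0,0,0,0,0,0,0,0,0,0],
  grip=0.4,
)

```text
time: 13.67
position: [0.5178, 0.0309, 0.1368]
tool_rot: [0.697, 0.696, 0.124, -0.119]
ft_force: [-0.5, 0.5, -0.5]
grip_width: 0.0246
```

>>> drive_tool(
  targets=[0,0,-2,0,0,0,0,0,-5,0,0,0,0,0,-8,0,0,0,0,0,-12,0,0,0,0,0,-16,0,0,0,0,0,-16,0,0,0,0,0,-16,0,0,0,0,0,-16,0,0,0],
)

```text
time: 14.33
position: [0.5151, -0.0227, 0.2866]
tool_rot: [0.697, 0.696, 0.124, -0.121]
ft_force: [-0.2, 0.2, -1.4]
grip_width: 0.0261
```

```bash
cat > meas.py <<'E'
from rod import *
from scipy.optimize import least_squares
def fit(f,lo=.05,hi=.158):
    im,W=cloud(f+'.npz'); hsv=cv2.cvtColor(im,cv2.COLOR_RGB2HSV)
    m=(W[...,2]>.05)&(W[...,0]<.522)&(W[...,0]>.505)&(W[...,1]>-.03)&(W[...,1]<.12)&(W[...,2]<.23)&(hsv[...,1]<60)
    q=W[m]; v=q[:,1:]-PV; r=np.hypot(*v.T); s=(r>lo)&(r<hi); q=q[s]; v=v[s]
    def res(p):
        a,b,x0=p; n=np.array([-np.sin(a),np.cos(a)])
        return np.hypot(v@n-b,q[:,0]-x0)-.006
    s=least_squares(res,[np.median(np.arctan2(v[:,1],v[:,0]))-.03,0,.5135],loss='soft_l1',f_scale=.001)
    a,b,x0=s.x; d=np.array([np.cos(a),np.sin(a)]);n=np.array([-d[1],d[0]]); tip=PV+.19*d+b*n
    print(f,len(q),"ang",a.round(4),"off mm",(b*1e3).round(2),"x",x0.round(4),"phi_eff",(a+b/.19).round(4),"tip",tip.round(4))
def snap(tag,names=("wrist","scene","top")):
    from rig import robot
    for n in names:
        c=robot.calibration(n); o=robot.get_obs(); im,d=robot.camera(n)
        if n=="wrist":
            R=Ro.from_quat(o['tool_rot']).as_matrix(); M=c['hand_eye']; RR=R@M[:3,:3]; tt=R@M[:3,3]+o['position']
            c=dict(mtx=c['mtx'],R=RR.T,t=-RR.T@tt)
        np.savez(f"{n}{tag}.npz",im=im,d=d,**c); cv2.imwrite(f"pics/{n}{tag}.png",im[:,:,::-1])
E
python3 - <<'E'
from meas import *
snap('10')
for n in ("wrist","scene","top"): fit(n+'10')
from rig import robot
o=robot.get_obs();print(o['time'],o['position'])
E
```

```text
wrist10 796 ang 0.801 off mm 0.61 x 0.5139 phi_eff 0.8042 tip [0.0933 0.2079]
scene10 153 ang 0.7888 off mm 2.47 x 0.5131 phi_eff 0.8018 tip [0.0936 0.2075]
top10 179 ang 0.8165 off mm -1.76 x 0.5149 phi_eff 0.8072 tip [0.0929 0.2083]
14.4833 [ 0.51419614 -0.02190509  0.28524227]
```

```bash
python3 - <<'E'
import arc
from arc import *
arc.X=.64
print(rel((.62,0.0,.43),ori(77)))
E
```

```text
[7.01, 10.58, -12.85, -5.48, -5.51, 89.87]
```

>>> drive_tool(
  targets=[0,0,-7,0,0,15,0,0,-12.8,-5.5,-5.5,89.9,7,10.6,-12.8,-5.5,-5.5,89.9,7,10.6,-12.8,-5.5,-5.5,89.9,7,10.6,-12.8,-5.5,-5.5,89.9,7,10.6,-12.8,-5.5,-5.5,89.9,7,10.6,-12.8,-5.5,-5.5,89.9,7,10.6,-12.8,-5.5,-5.5,89.9,7,10.6,-12.8,-5.5,-5.5,89.9,7,10.6,-12.8,-5.5,-5.5,89.9,7,10.6,-12.8,-5.5,-5.5,89.9,7,10.6,-12.8,-5.5,-5.5,89.9],
  grip=0.2,
)

```text
time: 15.48
position: [0.6203, 0.0002, 0.4292]
tool_rot: [0.992, 0.046, 0.008, -0.116]
ft_force: [0.9, -0.0, -0.3]
grip_width: 0.0345
```

```bash
python3 - <<'E'
import arc
from arc import *
arc.X=.64
print(rel(*pose(1.345,77,ins=-.055,up=.008)))
E
```

```text
[2.8, -9.15, 5.31, -0.35, -0.31, 5.33]
```

>>> drive_tool(
  targets=[2.8,-9.2,5.3,-0.3,-0.3,5.3,2.8,-9.2,5.3,-0.3,-0.3,5.3,2.8,-9.2,5.3,-0.3,-0.3,5.3,2.8,-9.2,5.3,-0.3,-0.3,5.3,2.8,-9.2,5.3,-0.3,-0.3,5.3,2.8,-9.2,5.3,-0.3,-0.3,5.3],
)

```text
time: 15.98
position: [0.6397, 0.1034, 0.4004]
tool_rot: [0.994, 0.003, 0.001, -0.113]
ft_force: [0.4, -0.3, 0.3]
grip_width: 0.0349
```

```bash
python3 - <<'E'
import arc
from arc import *
from meas import snap
arc.X=.64
snap('11',("wrist","scene"))
print(rel(*pose(1.345,77,ins=-.055,up=.008)))
print(rel(*pose(1.345,77,ins=.025,up=.008)))
E
```

```text
[-0.0, -0.08, 0.24, 0.02, -0.24, 0.31]
[-0.04, -0.08, 8.24, 0.02, -0.24, 0.31]
```

View pics/wrist11.png

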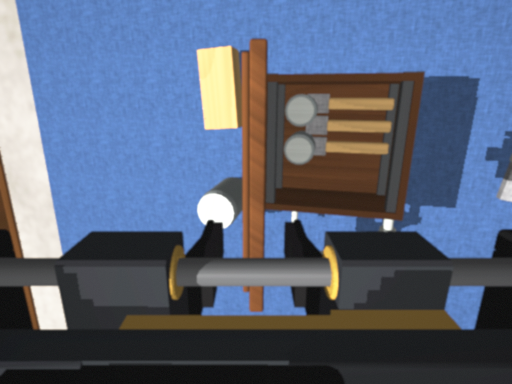

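View pics/scene11.png

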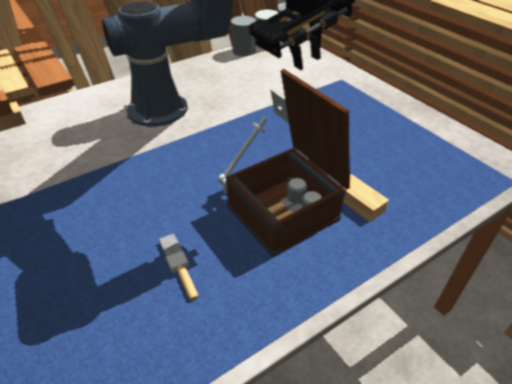

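>>> drive_tool(
  targets=[0,-0.1,2,0,-0.2,0.3,0,-0.1,4,0,-0.2,0.3,0,-0.1,6,0,-0.2,0.3,0,-0.1,7.5,0,-0.2,0.3,0,-0.1,8.2,0,-0.2,0.3,0,-0.1,8.2,0,-0.2,0.3],
)

```text
time: 16.58
position: [0.6394, 0.122, 0.3203]
tool_rot: [0.994, -0.0, -0.001, -0.113]
ft_force: [-0.7, 0.4, 0.3]
grip_width: 0.0347
```

```bash
python3 - <<'E'
import arc
from arc import *
arc.X=.64
path(np.linspace(1.32,1.05,12),lambda t:np.degrees(t),ins=.025,up=.008)
E
```

```text
[0.63941461 0.12201654 0.3202654 ] [-0.7  0.4  0.3] 16.5833
[0.1, 0.6, -0.1, 1.4, 0.1, -0.0] [0.64  0.116 0.32 ]
[0.1, 1.1, -0.1, 2.8, 0.1, -0.0] [0.64  0.111 0.319]
[0.1, 1.6, -0.1, 4.2, 0.1, -0.0] [0.64  0.106 0.318]
[0.1, 2.1, -0.1, 5.6, 0.1, -0.0] [0.64  0.101 0.316]
[0.1, 2.7, -0.1, 7.0, 0.1, -0.0] [0.64  0.096 0.315]
[0.1, 3.2, 0.0, 8.4, 0.1, -0.0] [0.64  0.091 0.313]
[0.1, 3.7, 0.1, 9.8, 0.1, -0.0] [0.64  0.086 0.311]
[0.1, 4.2, 0.1, 11.2, 0.1, -0.1] [0.64  0.081 0.309]
[0.1, 4.8, 0.2, 12.6, 0.1, -0.1] [0.64  0.076 0.307]
[0.1, 5.3, 0.3, 14.0, 0.1, -0.1] [0.64  0.071 0.305]
[0.1, 5.8, 0.5, 15.4, 0.1, -0.1] [0.64  0.067 0.303]
[0.1, 6.3, 0.6, 16.8, 0.1, -0.1] [0.64  0.062 0.3  ]
```

>>> drive_tool(
  targets=[0,0.6,-0.1,1.4,0,0,0,1.1,-0.1,2.8,0,0,0,1.6,-0.1,4.2,0,0,0,2.1,-0.1,5.6,0,0,0,2.7,-0.1,7,0,0,0,3.2,0,8.4,0,0,0,3.7,0.1,9.8,0,0,0,4.2,0.1,11.2,0,0,0,4.8,0.2,12.6,0,0,0,5.3,0.3,14,0,0,0,5.8,0.5,15.4,0,0,0,6.3,0.6,16.8,0,0],
)

```text
time: 17.58
position: [0.6401, 0.0624, 0.3014]
tool_rot: [0.966, 0.001, 0.0, -0.258]
ft_force: [-0.8, 0.6, -0.8]
grip_width: 0.035
```

```bash
python3 - <<'E'
import arc
from arc import *
from meas import snap
arc.X=.64
snap('12',("scene","top"))
path(np.linspace(1.04,.90,8),lambda t:np.degrees(t),ins=.025,up=.008)
im=cv2.imread('pics/scene12.png')[60:220,200:380]; cv2.imwrite('pics/s12c.png',cv2.resize(im,None,fx=3.5,fy=3.5))
E
```

```text
[0.64005805 0.06126501 0.30046432] [0.3 0.3 0.2] 17.6833
[-0.0, 0.1, 0.0, 0.6, 0.1, -0.1] [0.64  0.06  0.299]
[-0.0, 0.6, 0.0, 1.7, 0.1, -0.1] [0.64  0.056 0.297]
[-0.0, 1.0, 0.0, 2.8, 0.1, -0.1] [0.64  0.053 0.295]
[-0.0, 1.4, 0.0, 4.0, 0.1, -0.1] [0.64  0.049 0.293]
[-0.0, 1.9, 0.1, 5.1, 0.1, -0.1] [0.64  0.045 0.291]
[-0.0, 2.3, 0.1, 6.3, 0.1, -0.1] [0.64  0.042 0.288]
[-0.0, 2.7, 0.1, 7.4, 0.1, -0.1] [0.64  0.038 0.286]
[-0.0, 3.2, 0.1, 8.6, 0.1, -0.1] [0.64  0.035 0.283]
```

View pics/s12c.png

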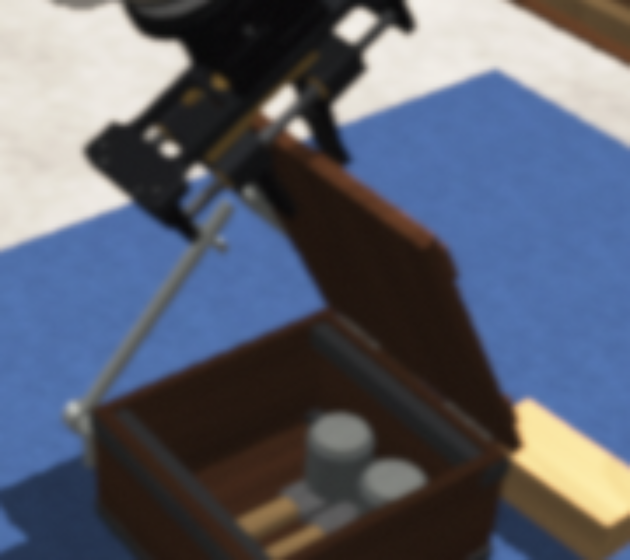

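>>> drive_tool(
  targets=[0,0.3,0,0.8,0,0,0,0.6,0,1.7,0,0,0,0.8,0,2.2,0,0,0,1,0,2.8,0,0,0,1.2,0,3.4,0,0,0,1.4,0,4,0,0,0,1.4,0,4,0,0],
)

```text
time: 18.27
position: [0.6403, 0.05, 0.2943]
tool_rot: [0.957, 0.0, -0.0, -0.291]
ft_force: [-0.7, -1.4, -1.4]
grip_width: 0.0347
```

>>> drive_tool(
  targets=[0,0.2,0,0.6,0,0,0,0.4,0,1.1,0,0,0,0.7,0,1.7,0,0,0,0.9,0,2.3,0,0,0,1.1,0,2.8,0,0,0,1.3,0,3.4,0,0,0,1.3,0,3.4,0,0],
)

```text
time: 18.85
position: [0.6403, 0.0391, 0.287]
tool_rot: [0.948, 0.0, -0.0, -0.319]
ft_force: [-0.2, -1.7, -1.1]
grip_width: 0.0348
```

```bash
python3 - <<'E'
import arc
from arc import *
from meas import snap
from rig import robot
arc.X=.64
snap('13')
im,W=cloud('scene13.npz');hsv=cv2.cvtColor(im,cv2.COLOR_RGB2HSV)
H=np.array([.162,.11])
v=W[...,1:]-H; r=np.hypot(v[...,0],v[...,1]); a=np.arctan2(v[...,1],-v[...,0])
m=(W[...,0]>.56)&(W[...,0]<.74)&(r>.05)&(r<.22)&(a>.6)&(a<1.3)&(hsv[...,0]<15)
print(m.sum(),np.percentile(a[m],[10,50,90]))
path(np.linspace(.88,.70,10),lambda t:np.degrees(t),ins=.025,up=.008)
im=cv2.imread('pics/scene13.png')[60:220,200:380]; cv2.imwrite('pics/s13c.png',cv2.resize(im,None,fx=3.5,fy=3.5))
E
```

```text
146 [0.87691583 0.88352634 0.95213248]
[0.64024572 0.03933283 0.28707962] [-0.1 -1.8 -1.5] 19.0
[-0.0, 1.0, 0.0, 2.5, 0.0, 0.1] [0.64  0.031 0.281]
[-0.0, 1.5, 0.0, 3.6, 0.0, 0.1] [0.64  0.028 0.278]
[-0.0, 1.9, 0.0, 4.7, 0.0, 0.1] [0.64  0.024 0.275]
[-0.0, 2.3, 0.1, 5.9, 0.0, 0.1] [0.64  0.021 0.273]
[-0.0, 2.8, 0.1, 7.0, 0.0, 0.1] [0.64  0.018 0.27 ]
[-0.0, 3.2, 0.1, 8.2, 0.0, 0.1] [0.64  0.015 0.267]
[-0.0, 3.6, 0.2, 9.3, 0.0, 0.1] [0.64  0.012 0.264]
[-0.0, 4.0, 0.2, 10.5, 0.0, 0.1] [0.64  0.009 0.261]
[-0.0, 4.5, 0.3, 11.6, 0.0, 0.1] [0.64  0.006 0.258]
[-0.0, 4.9, 0.4, 12.8, 0.0, 0.1] [0.64  0.003 0.255]
```

View pics/s13c.png

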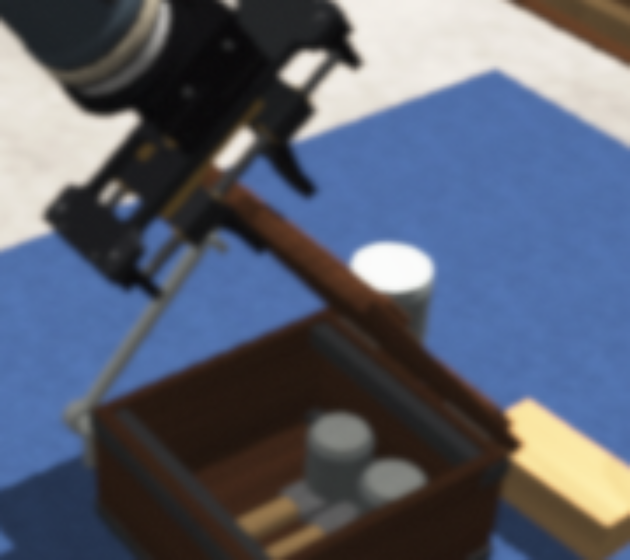

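View pics/wrist13.png

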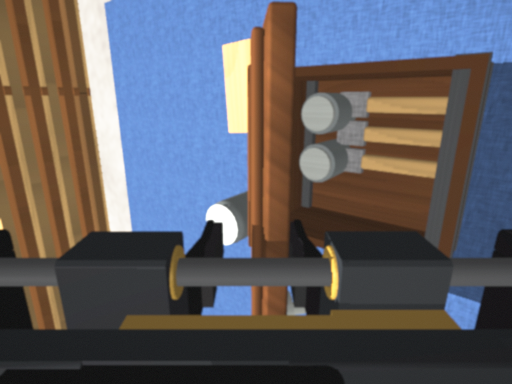

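>>> drive_tool(
  targets=[0,0.5,0,1.3,0,0,0,1,0,2.5,0,0,0,1.5,0,3.6,0,0,0,1.9,0,4.7,0,0,0,2.3,0.1,5.9,0,0,0,2.8,0.1,7,0,0,0,3.2,0.1,8.2,0,0,0,3.6,0.2,9.3,0,0,0,3.6,0.2,9.3,0,0,0,3.6,0.2,9.3,0,0],
)

```text
time: 19.83
position: [0.6403, 0.0121, 0.2638]
tool_rot: [0.919, 0.0, -0.0, -0.395]
ft_force: [-0.3, 0.7, -0.7]
grip_width: 0.0345
```

```bash
cat > lid.py <<'E'
from h import *
def lid(f):
    im,W=cloud(f);hsv=cv2.cvtColor(im,cv2.COLOR_RGB2HSV)
    H=np.array([.162,.11])
    v=W[...,1:]-H; r=np.hypot(v[...,0],v[...,1]); a=np.arctan2(v[...,1],-v[...,0])
    m=(W[...,0]>.55)&(W[...,0]<.75)&(r>.05)&(r<.23)&(a>.4)&(a<1.3)&(hsv[...,0]<15)&(W[...,2]>.13)
    print(f,m.sum(),np.percentile(a[m],[10,50,90]))
    q=W[m]
E
python3 - <<'E'
from lid import *
from meas import snap
from rig import robot
snap('14')
o=robot.get_obs();print(o['position'],o['ft_force'])
lid('scene14.npz');lid('top14.npz')
im=cv2.imread('pics/scene14.png')[60:220,200:380]; cv2.imwrite('pics/s14c.png',cv2.resize(im,None,fx=3.5,fy=3.5))
E
```

```text
[0.64047421 0.01278001 0.26475378] [-0.81162075  0.49337517  0.28650282]
scene14.npz 755 [0.80792617 0.84011663 1.03055365]
top14.npz 4206 [0.81793177 0.84451426 0.95588449]
```

View pics/s14c.png

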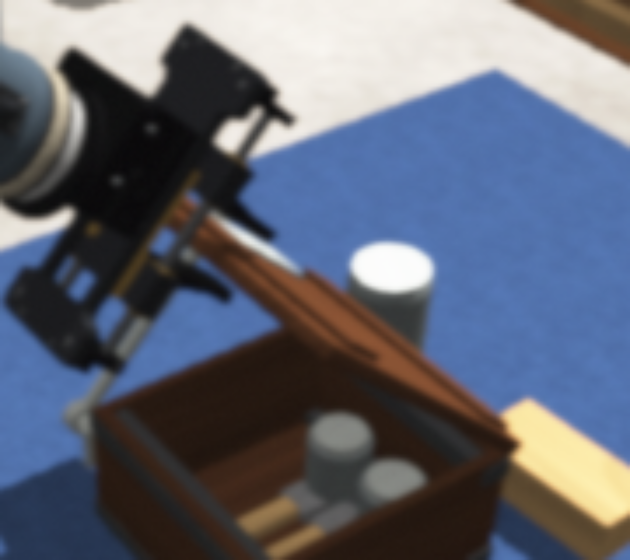

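View pics/top14.png

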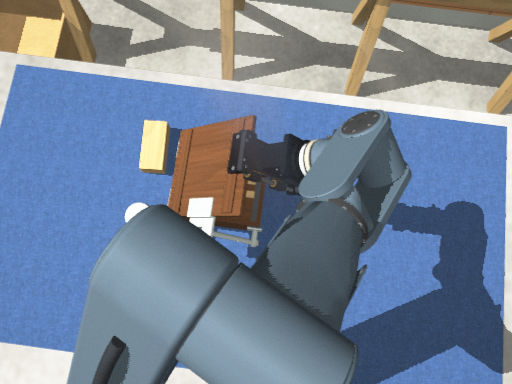

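View pics/wrist14.png

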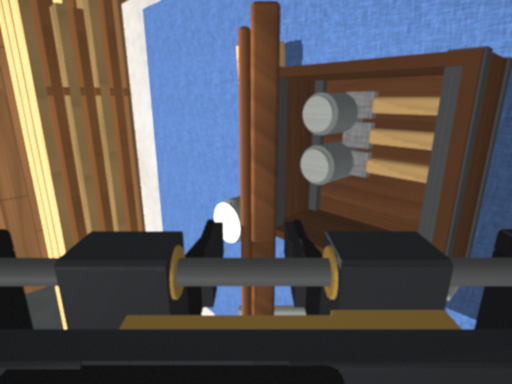

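>>> drive_tool(
  targets=[0,0,-0.5,0,0,0,0,0,-1.5,0,0,0,0,0,-3,0,0,0,0,0,-5,0,0,0,0,0,-8,0,0,0,0,0,-11,0,0,0,0,0,-14,0,0,0,0,0,-16,0,0,0,0,0,-16,0,0,0],
)

```text
time: 20.73
position: [0.6418, -0.1077, 0.3784]
tool_rot: [0.92, 0.001, 0.004, -0.392]
ft_force: [0.1, -0.5, 0.6]
grip_width: 0.0343
```

>>> drive_tool(
  targets=[0,5,-10,0,0,0,0,5,-10,0,0,0,0,5,-10,0,0,0,0,5,-10,0,0,0,0,5,-10,0,0,0],
)

```text
time: 21.15
position: [0.6404, -0.2116, 0.4064]
tool_rot: [0.919, -0.0, 0.0, -0.395]
ft_force: [0.2, -0.6, 1.4]
grip_width: 0.0348
```

```bash
python3 - <<'E'
from lid import *
from meas import snap
from rig import robot
snap('15')
o=robot.get_obs();print(o['time'],o['position'],o['ft_force'])
lid('scene15.npz');lid('top15.npz')
im=cv2.imread('pics/scene15.png')[60:220,200:380]; cv2.imwrite('pics/s15c.png',cv2.resize(im,None,fx=3.5,fy=3.5,interpolation=cv2.INTER_CUBIC))
E
```

```text
21.3 [ 0.64033898 -0.20873638  0.40651375] [-0.53648091 -0.0443319   0.06681899]
scene15.npz 799 [0.80737605 0.83851598 1.03183938]
top15.npz 4815 [0.81433455 0.84138671 0.95264291]
```

View pics/s15c.png

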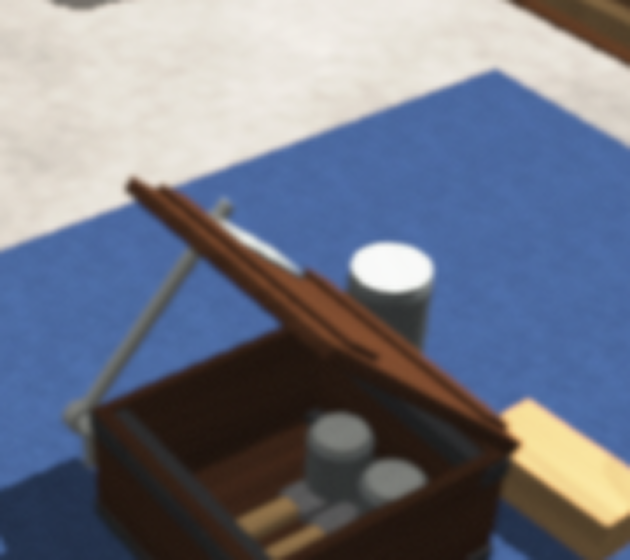

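View pics/top15.png

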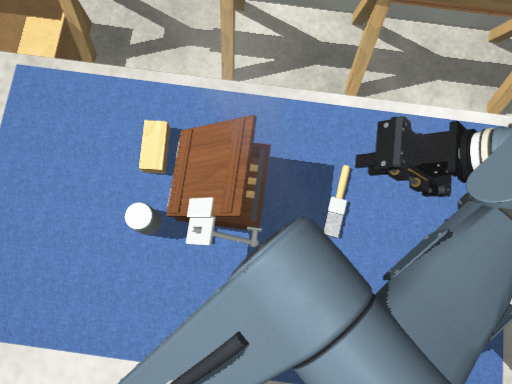

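View pics/wrist15.png

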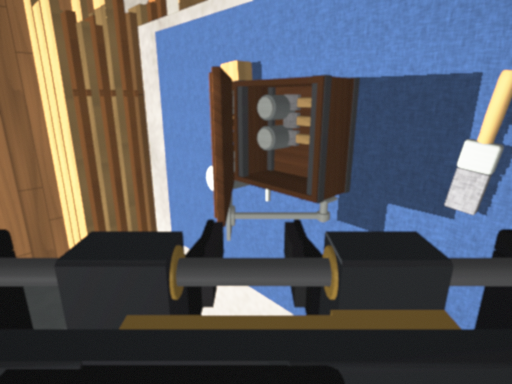

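```bash
python3 - <<'E'
from h import *
im,W=cloud('top15.npz');hsv=cv2.cvtColor(im,cv2.COLOR_RGB2HSV)
m=np.zeros(im.shape[:2],bool); m[140:195,195:235]=1; m&=(W[...,2]>.15)
q=W[m]; k=np.polyfit(q[:,1],q[:,2],1); print("lid angle",np.arctan(-k[0]),m.sum())
m=np.zeros(im.shape[:2],bool); m[195:250,180:222]=1; m&=(W[...,2]>.12)&(hsv[...,1]<60); q=W[m]
k2=np.polyfit(q[:,1],q[:,2],1); print("plate",np.arctan(-k2[0]),m.sum())
res=q[:,2]-np.polyval(k2,q[:,1]); print("protrusion",np.percentile(res,[50,95,99,100]), q[np.argmax(res)])
im0,W0=cloud('top0.npz')
for nm,(u0,u1,v0,v1,z) in dict(tin=(120,165,195,240,.09),off=(135,175,115,178,.03),brush=(318,356,160,245,.012)).items():
    for w in (W0,W):
        s=w[v0:v1,u0:u1].reshape(-1,3); s=s[s[:,2]>z]; print(nm,len(s),np.median(s,0).round(3))
cv2.imwrite('pics/t15c.png',cv2.resize(im[180:260,160:280,::-1],None,fx=6,fy=6,interpolation=cv2.INTER_CUBIC))
E
```

```text
lid angle 0.7908943567313639 2190
plate 0.4787577919438362 1231
protrusion [0.00225676 0.01647786 0.01838692 0.02067334] [0.57000901 0.05666542 0.23155391]
tin 660 [0.536 0.231 0.11 ]
tin 661 [0.536 0.231 0.11 ]
off 1208 [0.728 0.247 0.045]
off 1238 [0.727 0.247 0.045]
brush 851 [ 0.631 -0.24   0.018]
brush 1012 [ 0.62  -0.237  0.019]
```

View pics/t15c.png

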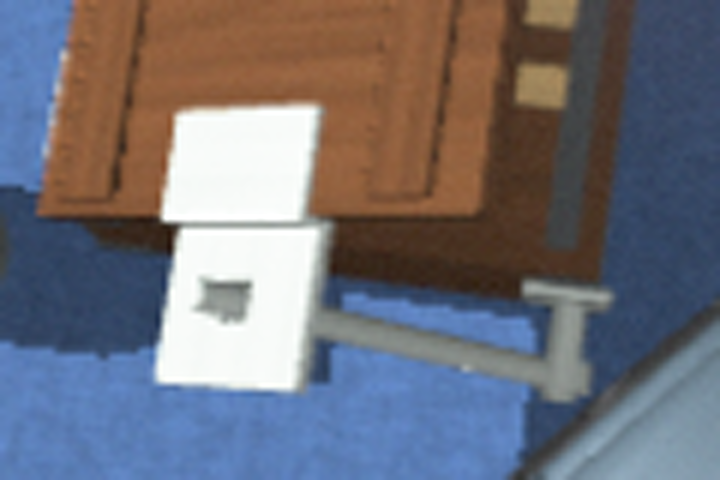

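```bash
python3 - <<'E'
from h import *
from meas import fit
for f in ('top15','scene15','wrist15'):
    im,W=cloud(f+'.npz');hsv=cv2.cvtColor(im,cv2.COLOR_RGB2HSV)
    m=(W[...,0]>.555)&(W[...,0]<.745)&(W[...,2]>.14)&(hsv[...,0]<15)&(hsv[...,1]>80)&(W[...,1]>-.03)&(W[...,1]<.17)
    q=W[m]; print(f,len(q))
    if len(q)<50: continue
    best=(0,)
    for th in np.arange(.65,.95,.005):
        n=np.array([np.sin(th),np.cos(th)]); h=(q[:,1:]-np.array([.1615,.11]))@n
        hist,e=np.histogram(h,bins=np.arange(-.03,.04,.001)); i=hist.argmax()
        if hist[i]>best[0]: best=(hist[i],th,e[i])
    print(best)
    try: fit(f,.05,.15)
    except Exception as ex: print(ex)
# tip above plate, scene
im,W=cloud('top15.npz')
th=.77
for (u,v) in [(193,230),(196,231),(198,229),(200,231),(190,240),(207,240),(196,222),(207,222)]:
    p=W[v,u]; r=p[1:]-np.array([.1615,.11]); 
    for th in (.75,.79): print((u,v),p.round(4),th,"along",(r@[-np.cos(th),np.sin(th)]).round(4),"up",(r@[np.sin(th),np.cos(th)]).round(4))
im,W=cloud('scene15.npz')
cv2.imwrite('pics/s15d.png',cv2.resize(im[100:190,210:310,::-1],None,fx=7,fy=6,interpolation=cv2.INTER_NEAREST))
E
```

```text
top15 5640
(np.int64(1351), np.float64(0.7500000000000001), np.float64(0.012000000000000038))
top15 142 ang 0.8047 off mm 0.98 x 0.515 phi_eff 0.8099 tip [0.0925 0.2086]
scene15 1096
(np.int64(342), np.float64(0.7500000000000001), np.float64(0.011000000000000038))
scene15 142 ang 0.802 off mm 0.77 x 0.5139 phi_eff 0.806 tip [0.0931 0.2081]
wrist15 2693
(np.int64(1167), np.float64(0.7550000000000001), np.float64(-0.0009999999999999731))
wrist15 365 ang 0.8072 off mm 0.27 x 0.5138 phi_eff 0.8087 tip [0.0927 0.2084]
(193, 230) [0.5118 0.0875 0.2111] 0.75 along 0.1231 up 0.0235
(193, 230) [0.5118 0.0875 0.2111] 0.79 along 0.1239 up 0.0186
(196, 231) [0.5112 0.0818 0.2044] 0.75 along 0.1226 up 0.0148
(196, 231) [0.5112 0.0818 0.2044] 0.79 along 0.1231 up 0.0099
(198, 229) [0.516  0.0785 0.203 ] 0.75 along 0.1241 up 0.0115
(198, 229) [0.516  0.0785 0.203 ] 0.79 along 0.1245 up 0.0065
(200, 231) [0.5131 0.0746 0.1959] 0.75 along 0.1221 up 0.0036
(200, 231) [0.5131 0.0746 0.1959] 0.79 along 0.1222 up -0.0013
(190, 240) [0.4925 0.0946 0.1817] 0.75 along 0.0978 up 0.0069
(190, 240) [0.4925 0.0946 0.1817] 0.79 along 0.098 up 0.0029
(207, 240) [0.4946 0.0546 0.2179] 0.75 along 0.1518 up 0.0061
(207, 240) [0.4946 0.0546 0.2179] 0.79 along 0.1519 up 0.0
(196, 222) [0.5319 0.0872 0.1875] 0.75 along 0.1071 up 0.006
(196, 222) [0.5319 0.0872 0.1875] 0.79 along 0.1073 up 0.0018
(207, 222) [0.5319 0.0608 0.214 ] 0.75 along 0.1446 up 0.0074
(207, 222) [0.5319 0.0608 0.214 ] 0.79 along 0.1448 up 0.0017
```

View pics/s15d.png

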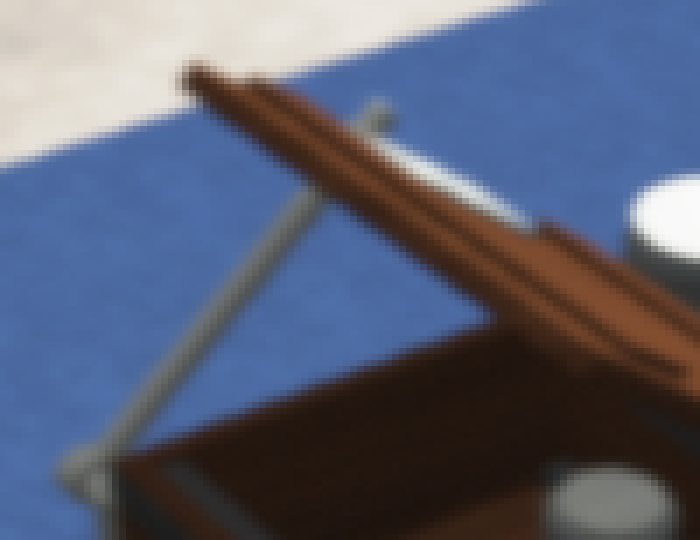

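```bash
python3 -c "
from rig import robot
print(robot.get_obs()['joint_velocities'].round(3)); print(robot.hand_in())"
```

```text
[ 0.009 -0.004 -0.003  0.     0.001  0.001]
the job is handed in; nothing more can be done
None
```

The lid is propped open with the rod's tip standing up through the bracket hole, and I handed the job in at about 21 s of the 72 s allowed. The hand-in gave no verdict.

**What I did**
1. I lifted the lid by its lip to about 1.345 rad, where it stayed.
2. I gripped the rod and swung it up. It sagged to about 0.787 rad on release, so I re-gripped it once and left it at about 0.805.
3. I caged the lip between the open fingers, lowered the lid onto the rod, and backed the arm away.

**Last checks, from the cameras with the arm clear**
- **Lid angle:** 0.75 rad (0.755 in the wrist view). A cruder first fit to the top picture gave 0.79. I discarded it because it did not fit the bracket plate's points, while 0.75 did.
- **Rod:** about 0.81 rad, with the tip about 24 mm up through the hole and 2–3 mm from its centre line by depth readings.
- **Contact and movement:** the wrist force was near zero and the lid did not move as the arm withdrew. I did not measure the force between rod and lid directly.
- **Bystanders:** the tin and offcut read the same place as at the start, within 1 mm. The brush's median shifted by 11 mm, which I think came from other points falling in its image window. It looked unmoved in the picture, and I did not re-measure it.

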